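# Trowel a lacquered lock cover from its drying stand into a tray

## Robot

A 7-joint arm with a two-finger parallel gripper is mounted at the origin on the work surface. World frame = base frame: x ahead of the robot, y to its left, z up, the work surface at z = 0. Lengths are in m, angles in degrees, forces in N, time in s.
With the tool pointing down it reaches from about 0.425 to 0.975 m from the base axis. Payload 16.7 kg.
Tool frame: the origin (TCP) lies at the very end of the fingers, on their centre line; the grasp point (between the pads) lies ctrl.grip_point_offset behind it (ctrl.grip_point_offset is the distance from the TCP to the grasp point, in m); y points along the fingers, x is the direction in which the jaws open and shut, and the axes are right-handed (so a half turn about y gives the same grasp; the last joint's range is limited). The gripper opens to 85 mm and grips with 20 to 120 N. Pads are 22 mm wide; open, the fingers measure 114 mm over their backs; the gripper's body (76 mm by 85 mm) begins 54 mm behind the grasp point. The pads swing forward as they close: fully open they stand 13 mm farther back than shut.
Start: joints at [-83.509, 24.414, 4.234, 92.017, -1.954, 63.644, -3.845], TCP at [0.175, 0.652, 0.231] pointing down, gripper open.
Joint ranges: [-163.25, 163.25], [-28.42, 122.38], [-70.27, 78.77], [12.13, 141.07], [-58.53, 238.53], [9.26, 117.41], [-156.51, 156.51]. Speed limits (degrees/s): [108.29, 108.29, 136.94, 136.94, 172.46, 172.46, 172.46].

## Interface

Orientations are given as a 3x3 rotation matrix whose columns are the frame's x, y, z axes.
In Python, from station import observe, cams, sign_off, ctrl gives the robot as it stands.
- The arm moves only by the tool apply_moves, never from a script. Its argument "steps" is a list that holds one entry, the list of rows, each a list of 5 numbers: the shift along the world's x, y, z in m, then the turn about the world's z in degrees, then the closure, from 0 (fully open) to 1 (shut). In form: [[[x, y, z, twist, claw], ...]]. A call has 1 to 10 rows; each row shifts and turns the commanded pose from where the row before left it; what a row does not reach is not made up. A row lasts 1/12 s, in which the tool goes at most 41.7 mm and 7.16 degrees, less where a joint would pass 70% of its speed; a pose out of reach is approached as far as the arm can. A call is refused whole if a number of a shift passes 0.0417 or a number of a turn 7.16, either way. A call with a gripper value outside its range is refused whole. The fingers move at their own pace and stop on an object; "squeeze" is the grip in N (left out, the last holds). Time passes only in rows, so rows that do not move let the fingers close. It gives the time, the measured TCP pose, the force and the opening at its end, in the units of the state.
- observe(): the state, without advancing time (a new reading comes with each control period).
- cams.camera(name): name is "side" or "top"; returns a dict with "img" (420x560x3 uint8, red, green, blue), "fx", "fy", "cx", "cy" (pixels), "k1" (the pictures are not rectified: a ray, as slopes to the right and down, at radius r is drawn at 1 + k1 r^2 times it, then the intrinsics apply), "xyz" and "rotation" of the camera in the world. Camera axes: x right, y down, z forward; pixel columns grow to the right and rows downward; lengths in m; the calibration is good to about 2 mm. A picture is of the moment at which its call begins. There is no depth.
- sign_off(): hands the job in, once; it reports no verdict.
The state is a dict: "time": time; "qpos": joint angles; "joint_velocities": joint speeds; "effort": joint torques, N m; "tcp_pos": TCP position; "tcp_rot": TCP orientation; "contact_force": force on the tool from outside, world axes, zero at the start; "torque": the same for the moment, N m; "finger_gap": finger opening in m.
Only numpy, scipy, OpenCV 4.12 (cv2) and the standard library are available. Lean on these libraries where they do the work, as an engineer would, in place of code of your own. Each camera call takes 0.05 s, during which the arm holds its last target.

## Task

First clear the grey gate handle out of the way into the grey plastic bin. Then, without ever touching the red lacquered lock cover with the gripper, slide the trowel's blade under it, lift it off its drying stand and carry it over to the metal tray, tip the trowel to let the cover slide off and lie flat on the tray's floor, without dropping it in. Finally lay the trowel back blade-down on its plywood board, and leave everything else in the drawer where it is.

Things in the scene. Friction and masses are not known exactly. Their poses are not given: they have to be found in the camera images.
- cover: Lock cover: flat red lacquered metal plate, 110 mm (its x) by 96 mm (its y), 4 mm thick, flat on both faces, 0.1 to 0.16 kg, a flat brass keyhole near the middle. Origin at the centre of its underside, z up. Starts lying on the drying stand's bearers, centred on the stand within 9 mm, its x along the stand's x within 0.05 rad. Too wide to grip; the gripper must not touch it.
- stand: Drying stand of pale wood, fixed. Origin on the drawer's floor at its middle; x points from its open mouth to its end stop, z up. Two bearers along x, from x = -58 to 63 mm, 10 mm wide, centred at y = +41 and -41 mm (72 mm clear between), 14 mm high, bare floor between them. End stop across at x = 62 to 72 mm, 22 mm high. The blade goes in from the mouth, between the bearers, under the cover.
- trowel: Cranked trowel, 200 mm long, 0.17 kg. Origin under the centre of its polished blade (100 mm along x by 54 mm, 2.5 mm thick, flat); x points to the tip, z up. A thin neck rises at the heel to a dark wooden handle parallel to the blade: x = -150 to -58 mm, flat-sided, 20 mm wide, 22 mm tall, its middle 58 mm above the blade's underside. Starts blade-down on the plywood board, standing by itself.
- trowel_tip (a point): Middle of the blade's front edge, on its underside, 50 mm ahead of the blade's centre. Lacquer begins to slide on the blade when it is tilted 11 to 17 degrees (friction 0.2 to 0.3), so carry it level and smoothly; at 30 degrees the cover slides off by itself.
- trowel_grip (a point): Good place to grip the trowel: middle of its handle's height, 86 mm behind the centre of the blade; pinch across y (20 mm).
- board: Plywood board, fixed on the drawer's floor, 220 mm (its x) by 80 mm, 6 mm thick: the trowel's place. Origin at the centre of its underside, z up; its top is at z = 6 mm.
- tray: Galvanised metal tray, fixed on the drawer's floor, 170 mm (its x) by 150 mm outside, walls and floor 4 mm thick, rim 14 mm high. Origin at the centre of its underside, z up; its inner floor is at z = 4 mm.
- bin: Open grey plastic bin, fixed on the drawer's floor, 115 mm (its x) by 190 mm (its y) outside, 40 mm high, walls and floor 5 mm. Origin at the centre of its underside, z up. Empty at the start.
- gate_handle: Grey cast gate handle (a bow), 0.22 kg: straight bar 124 mm long (its y), 18 mm wide (its x), 14 mm tall, its middle 29 mm above its underside, on two feet at y = +50 and -50 mm (flanges 28 by 24 mm). Origin at the centre of its underside, z up. Starts on the drawer's floor across the stand's mouth, in the blade's way. Pinch the bar across x at its middle; it fits the bin lengthwise on its feet.
- drawer: The wide shallow drawer on the bench, fixed: green wooden floor whose top is 10 mm above the bench (z = 0.010); inside 480 mm (x) by 1010 mm (y); walls 45 mm high over the bench. Origin on the bench at its middle.
- bolt_a: Galvanised coach bolt lying on the drawer's floor, 120 mm long (its x), 30 mm high. Leave alone.
- bolt_b: The other coach bolt, alike. Leave alone.
- turn: Brass cupboard turn, 70 mm long (its x), 28 mm wide, 24 mm high. Leave alone.
- padlock: Brass padlock lying flat, 67 mm long (its x), 46 mm wide, 20 mm high. Leave alone.
- tin: Closed round paint tin, 66 mm across, 85 mm high, standing. Origin under its middle. Leave alone.
- jar: Closed amber jar, 64 mm across, 80 mm high, standing. Origin under its middle. Leave alone.
- hasp: Dark steel hasp lying flat, 146 mm long (its x), 36 mm wide, 10 mm high. Leave alone.

How it is judged:
By the outcome, as a careful person would: the job done as asked, in the order asked, and still so for the second after the job is handed in, with the robot touching nothing.
It also fails if it takes over 72 s, if anything falls off the work surface, if the arm or the gripper's body presses on something with over 40 N, if the wrist force passes 120 N, or if a joint passes its speed limit or range.

## Working session

There is one attempt and no reset: what is moved stays moved. The work goes in short steps, Python scripts to look and compute and a tool call to move; the robot and the scene stay as the last step left them, time stands still between calls to the robot, and variables do not carry over. Pictures are saved under pics/ and viewed, and the job is handed in when it is done.

Besides the shell and the picture viewer there is one more tool, called after ">>>" as name([rows], argument=value, ...), one row to a line, values as JSON. apply_moves: Moves the arm, as the interface text tells. Its arguments: {"type":"object","properties":{"steps":{"type":"array"},"squeeze":{"type":"number"}},"required":["steps"]}

```bash
ls -la; mkdir -p pics
python3 - <<'E'
from station import observe, cams, ctrl
import cv2
print(observe()); print([ (a,getattr(ctrl,a)) for a in dir(ctrl) if not a.startswith('_')])
for n in ("side","top"):
    c=cams.camera(n); cv2.imwrite(f"pics/{n}0.png",c["img"][:,:,::-1])
    print(n,{k:v for k,v in c.items() if k!="img"})
E
```

```text
total 12
drwxr-xr-x  3 agent agent 4096 Dec  7 01:25 .
drwxr-xr-x 23 root  root  4096 Dec  7 01:25 ..
drwxr-xr-x  2 agent agent 4096 Dec  7 01:25 pics
{'time': 0.0, 'qpos': array([-83.50851908,  24.4489981 ,   4.22956102,  92.05412678,
        -1.95403728,  63.64480914,  -3.84367366]), 'joint_velocities': array([-0.06452817,  0.09111682,  0.08043338, -0.13787263,  0.05624155,
       -0.0194305 ,  0.03021018]), 'effort': array([ 2.17694819e-04, -9.49834871e+01,  3.76134977e+00, -4.63491869e+01,
        1.92941196e-02,  1.05030503e-02,  1.31693704e-05]), 'tcp_pos': array([0.17525107, 0.65140289, 0.23060276]), 'tcp_rot': array([[ 2.59774621e-01, -2.65774453e-04, -9.65669237e-01],
       [ 9.65668370e-01, -1.29665653e-03,  2.59774745e-01],
       [-1.32118281e-03, -9.99999124e-01, -8.01884753e-05]]), 'contact_force': array([ 0.16290789,  0.56823023, -0.40204112]), 'torque': array([ 0.01121472, -0.01471927,  0.05201562]), 'finger_gap': 0.08549156631600081}
[('MotionError', <class 'station.MotionError'>), ('grip_point_offset', 0.0187)]
side {'fx': 449.5756234130421, 'fy': 449.5756234130421, 'cx': 273.9852248991449, 'cy': 202.94026635717836, 'k1': -0.14089692703409934, 'xyz': array([ 0.32821952, -0.80956811,  0.82905988]), 'rotation': array([[ 9.47866939e-01, -2.13710440e-01,  2.36381289e-01],
       [-3.18666344e-01, -6.35290696e-01,  7.03461081e-01],
       [-1.66143547e-04, -7.42114263e-01, -6.70273372e-01]])}
top {'fx': 469.28877119522406, 'fy': 469.28877119522406, 'cx': 281.2949548132776, 'cy': 213.12313459706593, 'k1': -0.034181971912703744, 'xyz': array([0.41009538, 0.01279174, 1.30875944]), 'rotation': array([[ 2.18118842e-02, -9.89533786e-01,  1.42643360e-01],
       [-9.99758654e-01, -2.19628483e-02,  5.16249123e-04],
       [ 2.62200854e-03, -1.42620194e-01, -9.89774017e-01]])}
```

View pics/top0.png

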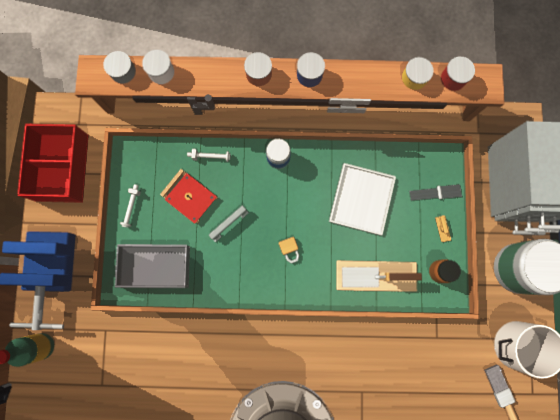

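View pics/side0.png

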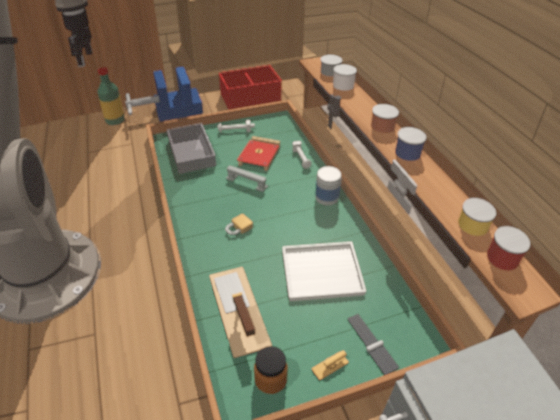

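```bash
cat > h.py <<'E'
import numpy as np, cv2
from station import observe, cams
def K(c): return np.array([[c["fx"],0,c["cx"]],[0,c["fy"],c["cy"]],[0,0,1]])
def ray(c,uv):
    # picture: drawn = s*(1+k1 r^2): OpenCV k1 model
    p=cv2.undistortPoints(np.array(uv,float).reshape(-1,1,2),K(c),np.array([c["k1"],0,0,0.])).reshape(-1,2)
    return np.c_[p,np.ones(len(p))]@np.array(c["rotation"]).T
def on(c,uv,z):
    d=ray(c,uv); o=np.array(c["xyz"]); t=(z-o[2])/d[:,2]
    return o+d*t[:,None]
def proj(c,P):
    q=(np.atleast_2d(P)-c["xyz"])@np.array(c["rotation"])
    s=q[:,:2]/q[:,2:]; r2=(s**2).sum(1,keepdims=True)
    return s*(1+c["k1"]*r2)*[c["fx"],c["fy"]]+[c["cx"],c["cy"]]
def zoom(c,u0,v0,w,h,f,name):
    im=c["img"][v0:v0+h,u0:u0+w,::-1]
    cv2.imwrite(name,cv2.resize(im,None,fx=f,fy=f,interpolation=cv2.INTER_CUBIC))
def tri(a,ua,b,ub):
    d1=ray(a,[ua])[0];d2=ray(b,[ub])[0];o1=np.array(a["xyz"]);o2=np.array(b["xyz"])
    s=np.linalg.lstsq(np.c_[d1,-d2],o2-o1,rcond=None)[0]
    p,q=o1+s[0]*d1,o2+s[1]*d2
    return (p+q)/2,np.linalg.norm(p-q)
E
python3 - <<'E'
from h import *
t=cams.camera("top"); s=cams.camera("side")
zoom(t,95,125,200,150,4,"pics/t_l.png"); zoom(t,290,140,195,155,4,"pics/t_r.png")
zoom(s,150,100,180,130,4,"pics/s_l.png"); zoom(s,190,220,190,160,4,"pics/s_r.png")
E
```

```text
(no output)
```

View pics/t_l.png

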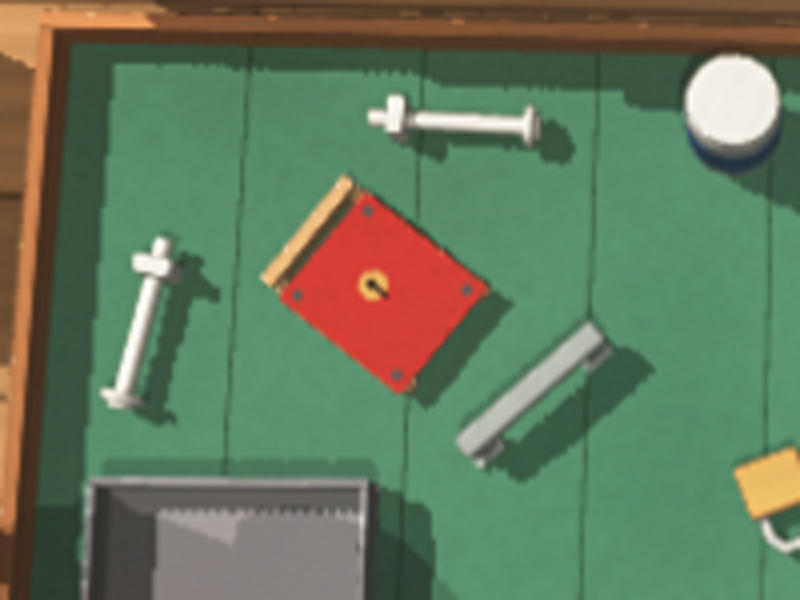

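View pics/t_r.png

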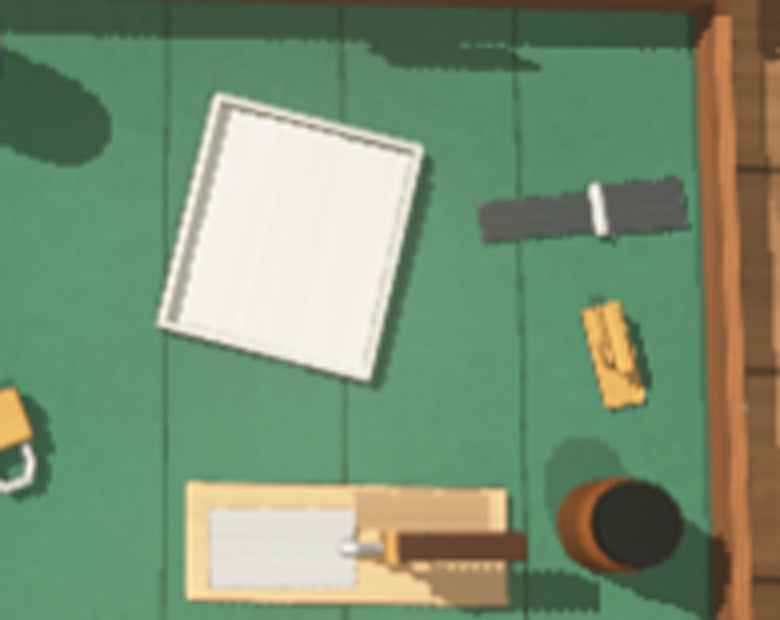

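View pics/s_l.png

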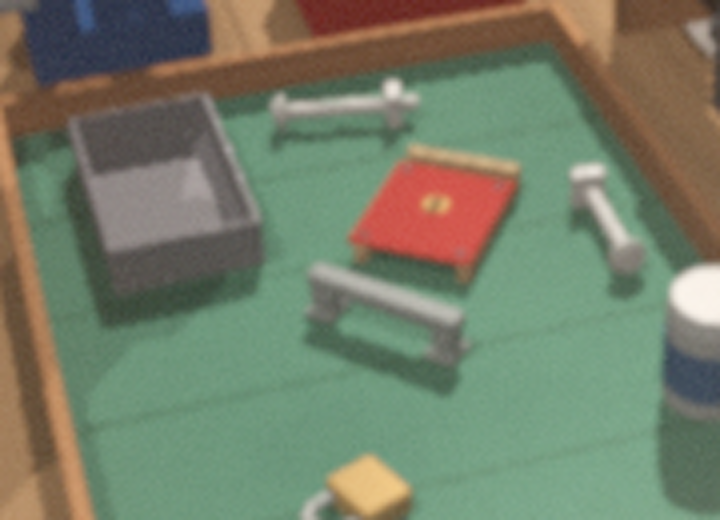

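View pics/s_r.png

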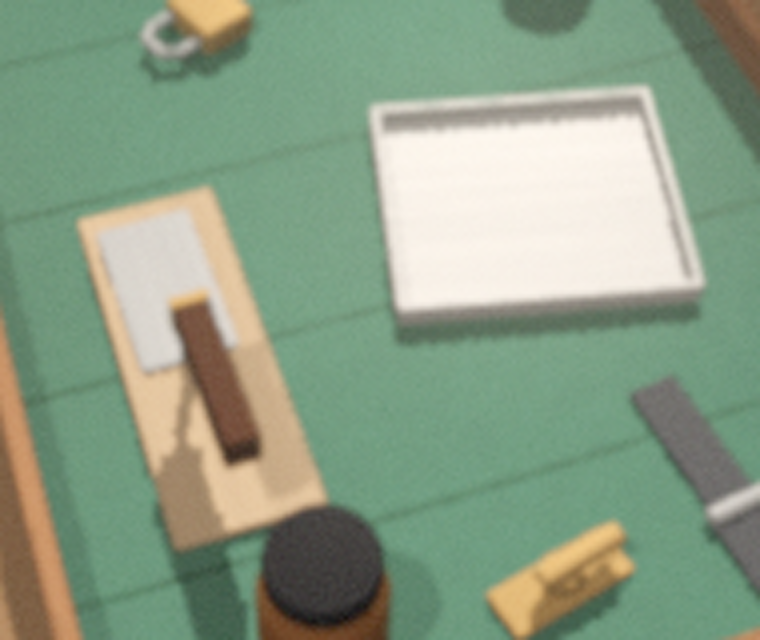

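```bash
cat > m.py <<'E'
from h import *
t=cams.camera("top"); hsv=cv2.cvtColor(t["img"],cv2.COLOR_RGB2HSV)
np.set_printoptions(precision=4,suppress=True)
def rect(mask,z,name):
    cs,_=cv2.findContours(mask.astype(np.uint8),cv2.RETR_EXTERNAL,cv2.CHAIN_APPROX_NONE)
    c=max(cs,key=cv2.contourArea); P=on(t,c.reshape(-1,2),z)[:,:2]
    r=cv2.minAreaRect((P*1000).astype(np.float32)); b=cv2.boxPoints(r)
    e=b[1]-b[0]; e2=b[2]-b[1]
    print(name,"c",np.array(r[0])/1000,"sides",np.linalg.norm(e),np.linalg.norm(e2),"ang",np.degrees(np.arctan2(e[1],e[0])),np.degrees(np.arctan2(e2[1],e2[0])))
def roi(u0,v0,u1,v1):
    m=np.zeros(hsv.shape[:2],bool); m[v0:v1,u0:u1]=1; return m
def Z(u0,v0,pts): return [(u0+(x+.5)/4-.5, v0+(y+.5)/4-.5) for x,y in pts]
E
python3 - <<'E'
from m import *
H,S,V=[hsv[:,:,i].astype(int) for i in range(3)]
rect(roi(160,165,225,230)&((H<8)|(H>172))&(S>150),.028,"cover")
rect(roi(205,200,250,245)&(S<60)&(V>110),.046,"gate?")
rect(roi(335,260,382,290)&(S<45)&(V>140),.0185,"blade")
rect(roi(325,155,400,240)&(S<50)&(V>150),.024,"tray")
rect(roi(380,265,425,290)&(V<120)&(S>100)&((H<14)),.085,"handle")
rect(roi(330,255,420,295)&(H>8)&(H<28)&(S>40),.016,"board")
for n,(u0,v0,z,pts) in dict(gate=(95,125,.046,[(455,440),(470,460),(607,340),(590,320)]),
 stop=(95,125,.032,[(348,174),(358,186),(272,288),(260,276)]),
 bin=(95,125,.050,[(88,478),(372,478)]),
 tray=(290,140,.024,[(217,93),(425,147),(372,384),(157,327)]),
 board=(290,140,.016,[(187,482),(509,489),(506,606),(186,599)]),
 blade=(290,140,.0185,[(208,507),(357,510),(355,588),(208,588)]),
 handle=(290,140,.085,[(384,530),(528,532),(528,558),(384,562)])).items():
    P=on(t,Z(u0,v0,pts),z)[:,:2]; print(n,"mean",P.mean(0)); print(P)
    for i in range(len(P)-1):
        d=P[i+1]-P[i]; print("   ",np.linalg.norm(d),np.degrees(np.arctan2(d[1],d[0])))
P=on(t,[(116.5,244.5),(187.5,244.5),(187,288),(116,287)],.050); print("bin",P,P.mean(0))
E
```

```text
cover c [0.6329 0.2668] sides 95.864975 110.67554 ang -36.93887 53.06114
gate? c [0.5623 0.1577] sides 122.86684 27.704622 ang -46.554604 43.44542
blade c [ 0.4262 -0.2092] sides 107.13748 51.504208 ang -88.85335 1.1466779
tray c [ 0.6426 -0.2108] sides 173.58147 153.64882 ang -13.475811 76.52418
handle c [ 0.4275 -0.311 ] sides 78.66026 12.878738 ang -88.89466 1.105225
board c [ 0.4293 -0.254 ] sides 81.00595 227.91196 ang -0.05124323 89.948746
gate mean [0.5644 0.1592]
[[0.529  0.2092]
 [0.5157 0.1984]
 [0.5996 0.1087]
 [0.6131 0.1207]]
    0.017081813377136545 -141.15142583769634
    0.12285231403826953 -46.946671273480185
    0.01809944207681686 41.66464705993573
stop mean [0.6738 0.3189]
[[0.7148 0.2943]
 [0.7064 0.2869]
 [0.6329 0.3428]
 [0.6412 0.3516]]
    0.011238586155597603 -138.5155270177056
    0.09227276071006629 142.73598590282822
    0.01208727675260274 46.95906312482573
bin mean [0.4995 0.3592]
[[0.4973 0.4551]
 [0.5018 0.2632]]
    0.1918726236454369 -88.6665652985348
tray mean [ 0.6406 -0.2126]
[[ 0.7419 -0.1594]
 [ 0.7065 -0.3057]
 [ 0.5389 -0.2668]
 [ 0.5752 -0.1
[... 260 characters left out ...]
5175 -90.06281358837009
    0.0797296934421031 177.55664475438937
    0.21882382151779445 89.88147973170801
blade mean [ 0.4256 -0.2056]
[[ 0.4525 -0.1548]
 [ 0.4526 -0.257 ]
 [ 0.3997 -0.2553]
 [ 0.3977 -0.1551]]
    0.10220679310618302 -89.96632327164096
    0.05292268615741098 178.1799364235994
    0.10029061353550087 91.14558295831787
handle mean [ 0.4288 -0.3075]
[[ 0.4378 -0.2606]
 [ 0.4384 -0.3546]
 [ 0.4216 -0.3543]
 [ 0.4172 -0.2604]]
    0.09394885501307286 -89.66335685759154
    0.016760786331044556 178.95745340403022
    0.09390700612777862 92.67333778488593
bin [[0.4963 0.4553 0.05  ]
 [0.5008 0.2635 0.05  ]
 [0.3853 0.2592 0.05  ]
 [0.3832 0.4488 0.05  ]] [0.4414 0.3567 0.05  ]
```

>>> apply_moves([
  [[0.0195,-0.0246,0,-1.6,0.45],[0.0195,-0.0246,0,-1.6,0.45],[0.0195,-0.0246,0,-1.6,0.45],[0.0195,-0.0246,0,-1.6,0.45],[0.0195,-0.0246,0,-1.6,0.45],[0.0195,-0.0246,0,-1.6,0.45],[0.0195,-0.0246,0,-1.6,0.45],[0.0195,-0.0246,0,-1.6,0.45],[0.0195,-0.0246,0,-1.6,0.45],[0.0195,-0.0246,0,-1.6,0.45]],
], squeeze=60)

```text
time: 1.08
tcp_pos: [0.3711, 0.4045, 0.2314]
tcp_rot: [[0.517, -0.0, -0.856], [0.856, 0.0, 0.517], [0.0, -1.0, 0.0]]
contact_force: [0.5, 0.3, -0.5]
finger_gap: 0.047
```

>>> apply_moves([
  [[0.0195,-0.0246,0,-1.6,0.45],[0.0195,-0.0246,0,-1.6,0.45],[0.0195,-0.0246,0,-1.6,0.45],[0.0195,-0.0246,0,-1.6,0.45],[0.0195,-0.0246,0,-1.6,0.45],[0.0195,-0.0246,0,-1.6,0.45],[0.0195,-0.0246,0,-1.6,0.45],[0.0195,-0.0246,0,-1.6,0.45],[0.0195,-0.0246,0,-1.6,0.45],[0.0195,-0.0246,0,-1.6,0.45]],
])

```text
time: 1.92
tcp_pos: [0.5661, 0.1585, 0.2314]
tcp_rot: [[0.733, 0.0, -0.68], [0.68, 0.0, 0.733], [0.0, -1.0, 0.0]]
contact_force: [0.9, 0.0, -0.2]
finger_gap: 0.0469
```

>>> apply_moves([
  [[-0.002,0,-0.03,0,0.45],[0,0,-0.035,0,0.45],[0,0,-0.035,0,0.45],[0,0,-0.035,0,0.45],[0,0,-0.035,0,0.45],[0,0,-0.025,0,0.45],[0,0,-0.0145,0,0.45],[0,0,0,0,1],[0,0,0,0,1],[0,0,0,0,1]],
])

```text
time: 2.75
tcp_pos: [0.564, 0.1599, 0.0229]
tcp_rot: [[0.732, 0.001, -0.681], [0.681, 0.0, 0.732], [0.001, -1.0, -0.0]]
contact_force: [-0.2, 0.7, -2.6]
finger_gap: 0.0169
```

Run:
```python
from h import *
o=observe(); print(o["time"],o["tcp_pos"],o["finger_gap"],o["contact_force"])
s=cams.camera("side"); zoom(s,150,60,200,150,4,"pics/g1.png")
```

```text
2.75 [0.56403031 0.15993391 0.02286628] 0.016883810892669042 [-0.18826545  0.65542998 -2.55098175]
```

View pics/g1.png

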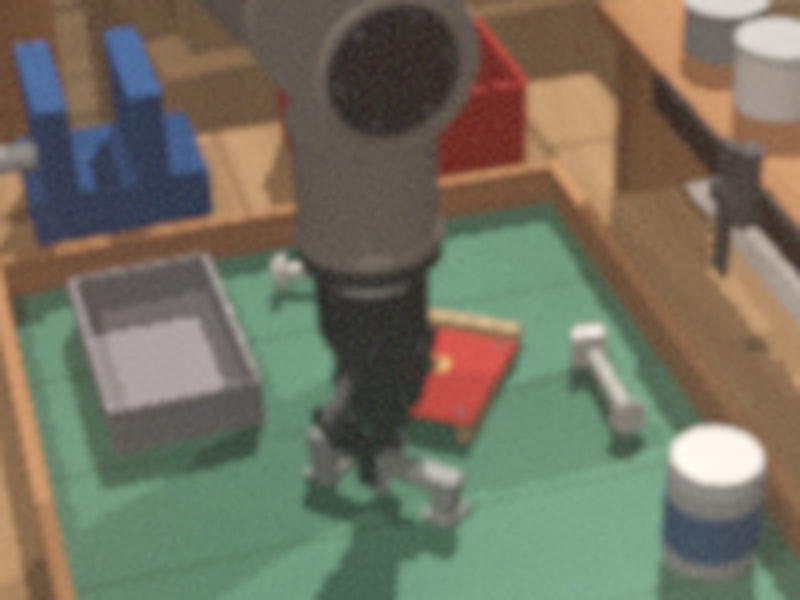

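>>> apply_moves([
  [[0,0,0.015,0,1],[0,0,0.03,0,1],[0,0,0.035,0,1],[0,0,0.03,0,1],[-0.008,0.012,0.01,-3,1],[-0.014,0.022,0,-4.5,1],[-0.017,0.027,0,-5.5,1],[-0.017,0.027,0,-5.5,1],[-0.017,0.027,0,-5.5,1],[-0.017,0.027,0,-5.5,1]],
])

```text
time: 3.63
tcp_pos: [0.4726, 0.3032, 0.1433]
tcp_rot: [[0.974, 0.001, -0.228], [0.228, 0.002, 0.974], [0.001, -1.0, 0.002]]
contact_force: [0.6, -0.1, -1.9]
finger_gap: 0.0171
```

>>> apply_moves([
  [[-0.014,0.022,0,-5,1],[-0.01,0.018,0,-4,1],[-0.006,0.01,0,-3,1],[-0.003,0.005,0,-0.5,1],[0,0,-0.02,0,1],[0,0,-0.03,0,1],[0,0,-0.025,0,1],[0,0,-0.015,0,1]],
])

```text
time: 4.3
tcp_pos: [0.4401, 0.3559, 0.0505]
tcp_rot: [[1.0, -0.001, -0.018], [0.018, -0.001, 1.0], [-0.001, -1.0, -0.001]]
contact_force: [0.5, -0.3, -2.2]
finger_gap: 0.017
```

Run:
```python
from h import *
o=observe(); print(o["time"],o["tcp_pos"],o["tcp_rot"],o["finger_gap"],o["contact_force"])
s=cams.camera("side"); zoom(s,110,40,200,150,4,"pics/g2.png")
```

```text
4.3 [0.44010266 0.35586731 0.05047418] [[ 9.99842253e-01 -6.30724985e-04 -1.77502565e-02]
 [ 1.77499247e-02 -5.27900977e-04  9.99842318e-01]
 [-6.39995909e-04 -9.99999662e-01 -5.16622381e-04]] 0.01700062103819874 [ 0.52638502 -0.25191245 -2.15989433]
```

View pics/g2.png

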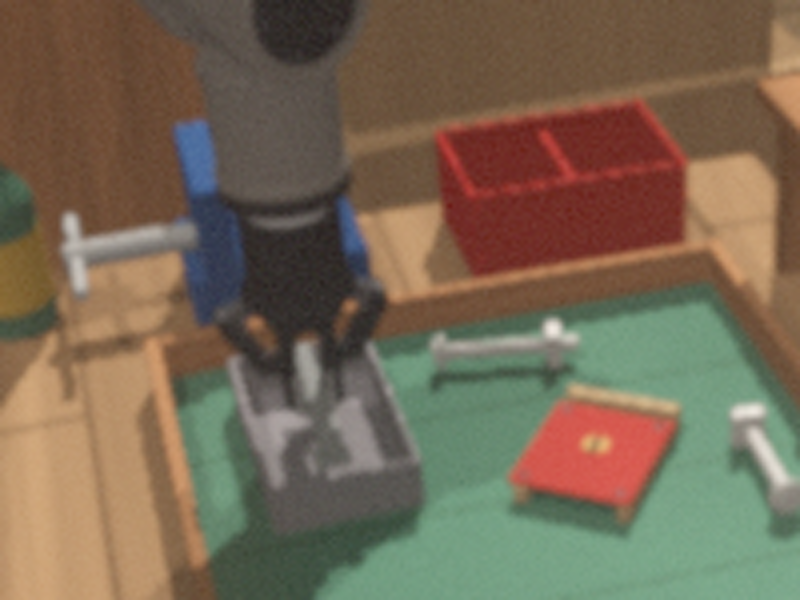

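>>> apply_moves([
  [[0,0,-0.01,0,1],[0,0,-0.007,0,1],[0,0,-0.004,0,1],[0,0,-0.0015,0,1],[0,0,0,0,0.55],[0,0,0,0,0.55],[0,0,0,0,0.55],[0,0,0.02,0,0.55],[0,0,0.035,0,0.55],[0,0,0.04,0,0.55]],
])

```text
time: 5.18
tcp_pos: [0.4397, 0.3559, 0.1245]
tcp_rot: [[1.0, -0.002, -0.016], [0.016, -0.003, 1.0], [-0.002, -1.0, -0.002]]
contact_force: [0.1, 1.4, 0.3]
finger_gap: 0.0384
```

Run:
```python
from h import *
o=observe(); print(o["time"],o["tcp_pos"],o["finger_gap"],o["contact_force"])
s=cams.camera("side"); zoom(s,110,80,200,150,4,"pics/g3.png")
```

```text
5.1833 [0.43965152 0.3558658  0.1244983 ] 0.038428286980170034 [0.08356995 1.40411628 0.32476174]
```

View pics/g3.png

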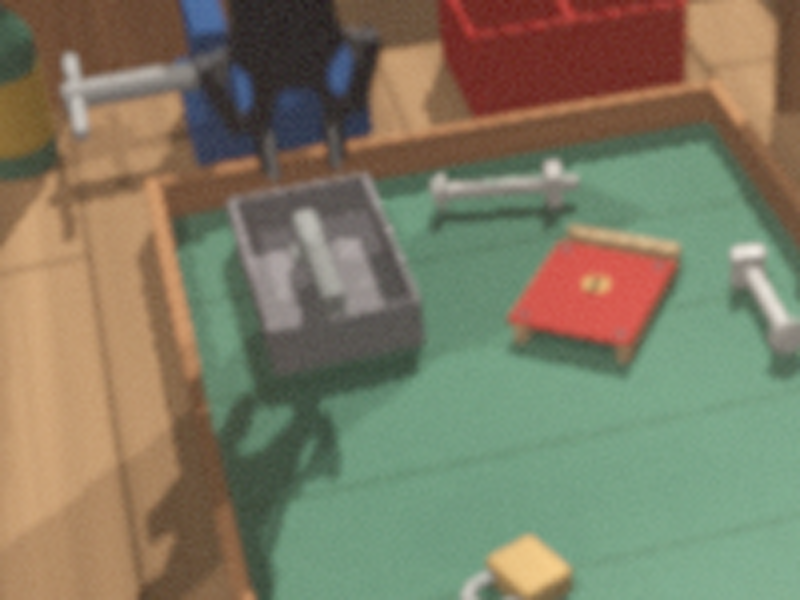

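>>> apply_moves([
  [[0,0,0.03,0,0.45],[0.01,-0.02,0.01,0,0.45],[0.01,-0.035,0,0,0.45],[0.01,-0.035,0,0,0.45],[0.01,-0.035,0,0,0.45],[0.01,-0.035,0,0,0.45],[0.01,-0.035,0,0,0.45],[0,-0.035,0,0,0.45],[0,-0.035,0,0,0.45],[0,-0.035,0,0,0.45]],
])

```text
time: 6.07
tcp_pos: [0.5004, 0.0551, 0.1648]
tcp_rot: [[1.0, 0.001, -0.016], [0.016, 0.001, 1.0], [0.001, -1.0, 0.001]]
contact_force: [0.4, 0.1, 0.2]
finger_gap: 0.047
```

>>> apply_moves([
  [[0,-0.035,0,0,0.45],[0,-0.035,0,0,0.45],[0,-0.035,0,0,0.45],[0,-0.035,0,0,0.45],[-0.01,-0.035,0,0,0.45],[-0.012,-0.035,0,0,0.45],[-0.013,-0.035,0,0,0.45],[-0.013,-0.035,0,0,0.45],[-0.013,-0.035,0,0,0.45],[-0.0117,-0.034,0,0.6,0.45]],
])

```text
time: 6.9
tcp_pos: [0.4268, -0.2939, 0.1649]
tcp_rot: [[1.0, 0.001, -0.027], [0.027, 0.0, 1.0], [0.001, -1.0, 0.0]]
contact_force: [0.4, -0.5, 0.5]
finger_gap: 0.0466
```

Run:
```python
from h import *
o=observe(); print(o["time"],o["tcp_pos"],o["finger_gap"],o["contact_force"])
s=cams.camera("side"); zoom(s,150,200,200,150,4,"pics/g4.png")
```

```text
6.9 [ 0.42676214 -0.2939149   0.16485532] 0.04657071495213079 [ 0.36373246 -0.53666054  0.51407104]
```

View pics/g4.png

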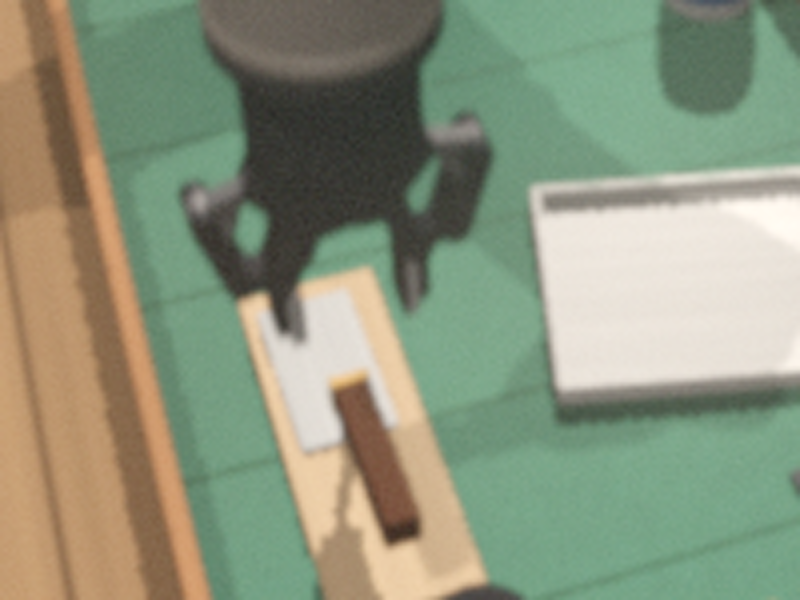

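>>> apply_moves([
  [[0,0,-0.025,0,0.45],[0,0,-0.03,0,0.45],[0,0,-0.03,0,0.45],[0,0,-0.015,0,0.45],[0,0,-0.0095,0,0.45],[0,0,0,0,0.7],[0,0,0,0,1],[0,0,0,0,1],[0,0,0,0,1]],
], squeeze=100)

```text
time: 7.7
tcp_pos: [0.4284, -0.2925, 0.056]
tcp_rot: [[1.0, 0.002, -0.027], [0.027, -0.001, 1.0], [0.002, -1.0, -0.001]]
contact_force: [0.5, -0.7, 1.2]
finger_gap: 0.0184
```

>>> apply_moves([
  [[0,0,0.01,0,1],[0,0,0.02,0,1],[0,0,0.02,0,1],[0,0,0.02,0,1],[0,0,0.01,0,1],[0,0,0,0,1]],
])

```text
time: 8.2
tcp_pos: [0.4288, -0.2926, 0.1373]
tcp_rot: [[1.0, 0.004, -0.027], [0.027, -0.001, 1.0], [0.004, -1.0, -0.001]]
contact_force: [0.3, 0.4, -2.0]
finger_gap: 0.0186
```

Run:
```python
from h import *
o=observe(); print(o["time"],o["tcp_pos"],o["finger_gap"],o["contact_force"],o["torque"])
s=cams.camera("side"); zoom(s,150,200,200,150,4,"pics/g5.png")
t=cams.camera("top"); zoom(t,300,200,150,110,5,"pics/g5t.png")
```

```text
8.2 [ 0.42883701 -0.2926375   0.13728311] 0.01861212118290653 [ 0.31339957  0.35387084 -1.97987931] [-0.10081846 -0.03268838 -0.00931912]
```

View pics/g5.png

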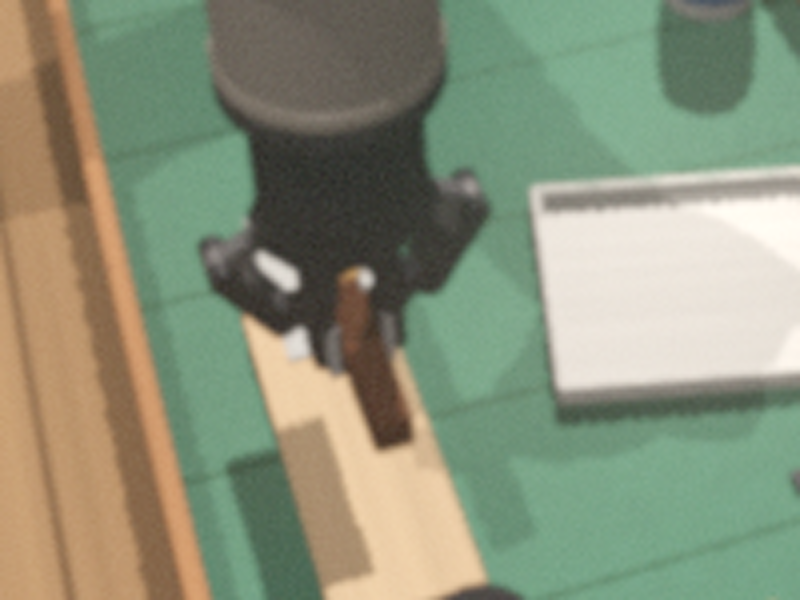

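View pics/g5t.png

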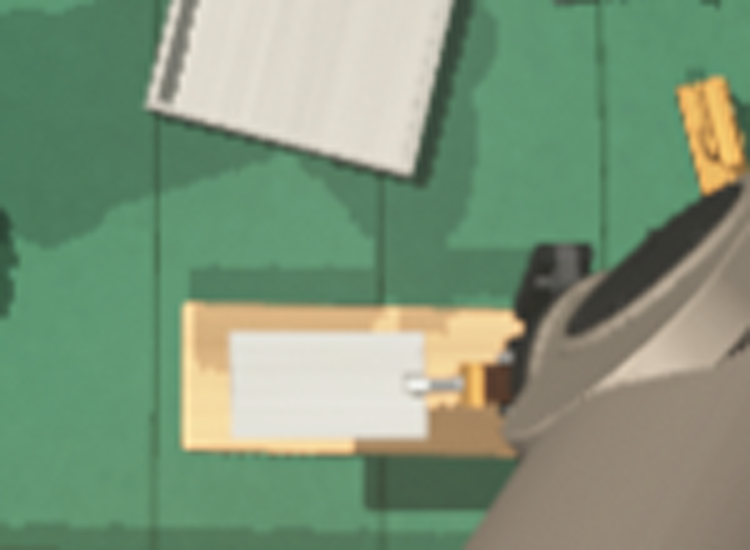

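Run:
```python
from h import *
np.set_printoptions(precision=4,suppress=True)
t=cams.camera("top")
pts=[(229,331),(423,333),(426,439),(230,437)]
P=on(t,[(300+(x+.5)/5-.5,200+(y+.5)/5-.5) for x,y in pts],.1005); print(P)
print(np.linalg.norm(P[1]-P[0]),np.linalg.norm(P[2]-P[1]),np.linalg.norm(P[3]-P[2]),np.linalg.norm(P[0]-P[3]))
N=on(t,[(300+405/5,200+384/5)],.1005);print("neck",N)
# tin, padlock, jar positions
print("tin",on(t,[(95+733/4,125+105/4)],.095)," padlock",on(t,[(289,250)],.03),"jar",on(t,[(290+640/4,140+522/4)],.09))
```

```text
[[ 0.4515 -0.1538  0.1005]
 [ 0.4525 -0.2536  0.1005]
 [ 0.3987 -0.2547  0.1005]
 [ 0.3977 -0.1545  0.1005]]
0.09975982996725545 0.053822096001128236 0.100190710773501 0.053768457259227596
neck [[ 0.4253 -0.2452  0.1005]]
tin [[0.7514 0.0252 0.095 ]]  padlock [[ 0.4934 -0.0097  0.03  ]] jar [[ 0.4451 -0.4273  0.09  ]]
```

>>> apply_moves([
  [[0.006,0.016,0,-1.5,1],[0.007,0.03,0,-3,1],[0.007,0.035,0,-3.5,1],[0.007,0.038,0,-3.5,1],[0.007,0.038,0,-3.5,1],[0.007,0.038,0,-3.5,1],[0.007,0.038,0,-3.5,1],[0.007,0.038,0,-3.5,1],[0.007,0.038,0,-3.5,1],[0.006,0.035,0,-3.5,1]],
], squeeze=120)

```text
time: 9.18
tcp_pos: [0.4951, 0.0541, 0.1339]
tcp_rot: [[0.856, -0.001, 0.516], [-0.516, -0.001, 0.856], [-0.001, -1.0, -0.001]]
contact_force: [1.3, 0.1, -1.8]
finger_gap: 0.0181
```

>>> apply_moves([
  [[0.0041,0.025,0,-3.5,1],[0.003,0.0162,0,-2.5,1],[0,0,-0.015,0,1],[0,0,-0.025,0,1],[0,0,-0.02,0,1],[0,0,-0.0115,0,1],[0,0,0,0,1]],
])

```text
time: 9.77
tcp_pos: [0.5011, 0.0922, 0.0608]
tcp_rot: [[0.799, -0.004, 0.602], [-0.602, -0.002, 0.799], [-0.002, -1.0, -0.004]]
contact_force: [-0.9, -0.6, -1.8]
finger_gap: 0.0181
```

Run:
```python
from h import *
np.set_printoptions(precision=4,suppress=True)
o=observe(); print(o["time"],o["tcp_pos"],o["tcp_rot"],o["finger_gap"],o["contact_force"],o["torque"])
s=cams.camera("side"); zoom(s,180,100,160,120,5,"pics/g6.png")
t=cams.camera("top"); zoom(t,150,155,150,110,5,"pics/g6t.png")
```

```text
9.7667 [0.5011 0.0922 0.0608] [[ 0.7988 -0.0041  0.6016]
 [-0.6016 -0.0023  0.7988]
 [-0.0019 -1.     -0.0043]] 0.018107944862260417 [-0.8689 -0.5946 -1.786 ] [-0.0314  0.1404 -0.0278]
```

View pics/g6.png

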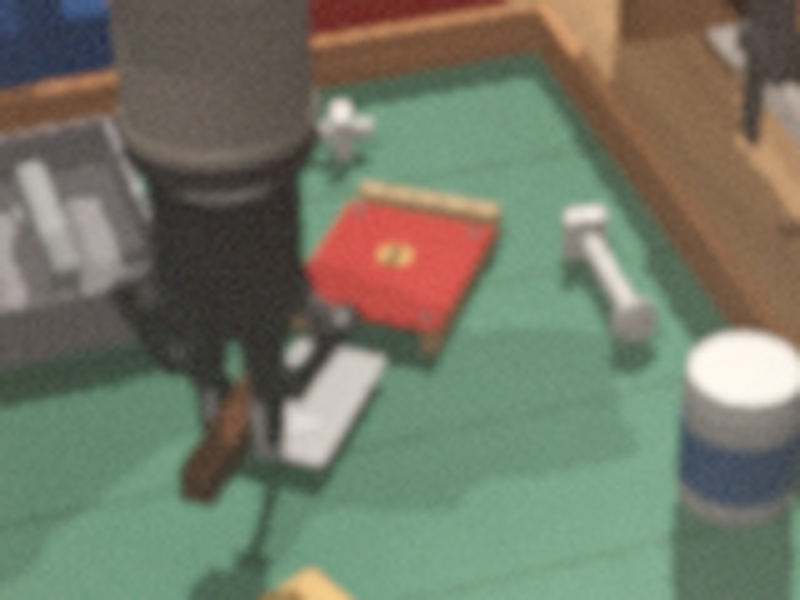

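View pics/g6t.png

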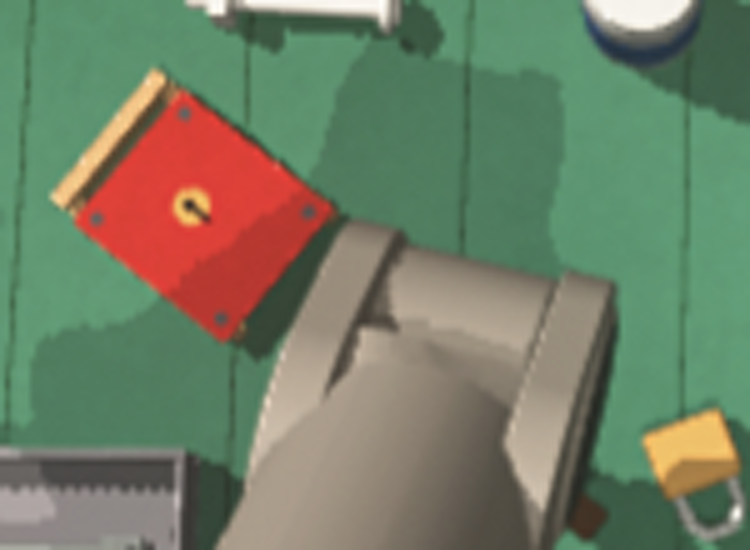

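Run:
```python
from h import *
np.set_printoptions(precision=4,suppress=True)
s=cams.camera("side"); o=observe(); print(o["tcp_pos"])
P=on(s,[(180+(x+.5)/5-.5,100+(y+.5)/5-.5) for x,y in [(387,353),(318,468)]],.0233)
a=np.radians(53.05);h=np.array([np.cos(a),np.sin(a)]);l=np.array([-h[1],h[0]])
for p in P[:,:2]: print(p,(p-[.6334,.2655])@h,(p-[.6334,.2655])@l,(p-o["tcp_pos"][:2])@h)
d=P[0]-P[1];print(np.linalg.norm(d),np.degrees(np.arctan2(d[1],d[0])))
```

```text
[0.5031 0.0926 0.0638]
[0.6108 0.1867] -0.07657640191665846 -0.029357443922588895 0.13996769746900223
[0.5451 0.1008] -0.18474126988748849 -0.028442034006677844 0.031802829498172216
0.10816874150354729 52.56511175913306
```

>>> apply_moves([
  [[0.0008,-0.0006,-0.005,0,1],[0,0,-0.004,0,1],[0,0,0,0,1],[0,0,0,0,1],[0,0,0,0,1]],
])

```text
time: 10.33
tcp_pos: [0.5036, 0.0924, 0.0545]
tcp_rot: [[0.799, 0.0, 0.601], [-0.601, 0.0, 0.799], [-0.0, -1.0, 0.0]]
contact_force: [0.3, -0.8, -1.7]
finger_gap: 0.0182
```

Run:
```python
from h import *
np.set_printoptions(precision=4,suppress=True)
o=observe(); print(o["time"],o["tcp_pos"],o["contact_force"],o["torque"])
s=cams.camera("side"); zoom(s,210,150,80,60,10,"pics/g7.png")
o=observe(); print(o["time"],o["tcp_pos"],o["contact_force"],o["torque"])
```

```text
10.3333 [0.5036 0.0924 0.0545] [ 0.3262 -0.751  -1.6521] [-0.0809  0.0216 -0.0269]
10.3833 [0.5037 0.0924 0.0545] [-0.7665 -0.2823 -2.6187] [-0.0422  0.0262 -0.042 ]
```

View pics/g7.png

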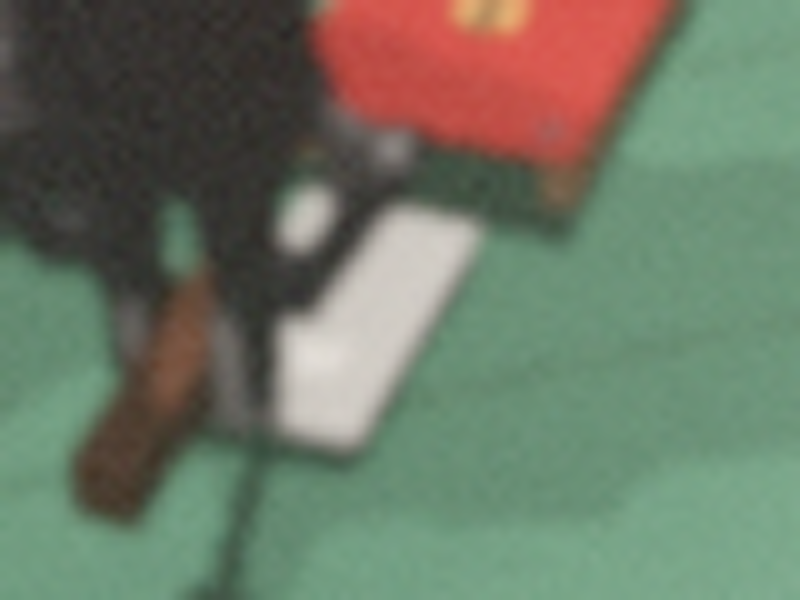

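Run:
```python
from h import *
np.set_printoptions(precision=4,suppress=True)
s=cams.camera("side"); o=observe()
P=on(s,[(210+(x+.5)/10-.5,150+(y+.5)/10-.5) for x,y in [(486,224),(360,446)]],.017)
a=np.radians(53.05);h=np.array([np.cos(a),np.sin(a)]);l=np.array([-h[1],h[0]])
for p in P[:,:2]: print(p,(p-[.6334,.2655])@h,(p-[.6334,.2655])@l,(p-o["tcp_pos"][:2])@h)
d=P[0]-P[1];print(np.linalg.norm(d),np.degrees(np.arctan2(d[1],d[0])))
# expected pixels for a level blade
for z in (.017,):
  for x,y in [(.138,-.0264),(.038,-.0264)]:
    p=o["tcp_pos"][:2]+h*x+l*y; print((proj(s,[*p,z])[0]-[210,150]+.5)*10)
```

```text
[0.6138 0.1854] -0.07577722221292169 -0.03247332665559494 0.14051590021909366
[0.5518 0.102 ] -0.17972986045434972 -0.033131179247410644 0.03656326197766565
0.10395471979369558 53.41258506307208
[465.1229 225.7535]
[340.8022 438.497 ]
```

Run:
```python
from h import *
np.set_printoptions(precision=4,suppress=True)
s=cams.camera("side"); o=observe()
zoom(s,225,120,100,75,8,"pics/g8.png")
a=np.radians(53.05);h=np.array([np.cos(a),np.sin(a)]);l=np.array([-h[1],h[0]])
hsv=cv2.cvtColor(s["img"],cv2.COLOR_RGB2HSV); H,S,V=[hsv[:,:,i].astype(int) for i in range(3)]
m=((H<8)|(H>172))&(S>130); m[:, :225]=0; m[:,300:]=0; m[:120]=0; m[180:]=0
cs,_=cv2.findContours(m.astype(np.uint8),cv2.RETR_EXTERNAL,cv2.CHAIN_APPROX_NONE)
c=max(cs,key=cv2.contourArea).reshape(-1,2); P=on(s,c,.028)[:,:2]-[.6334,.2655]
Q=np.c_[P@h,P@l]; print("cover extents x",Q[:,0].min(),Q[:,0].max(),"y",Q[:,1].min(),Q[:,1].max())
# expected cover corners px from top measurement
for x,y in [(-.054,-.047),(.056,-.047)]:
    p=np.array([.6334,.2655])+h*x+l*y; print((proj(s,[*p,.028])[0]-[225,120]+.5)*8)
```

```text
cover extents x -0.05606532062047667 0.0606395172907779 y -0.05348394662287212 0.045710446611009425
[326.0192 368.7785]
[419.2254 205.6009]
```

View pics/g8.png

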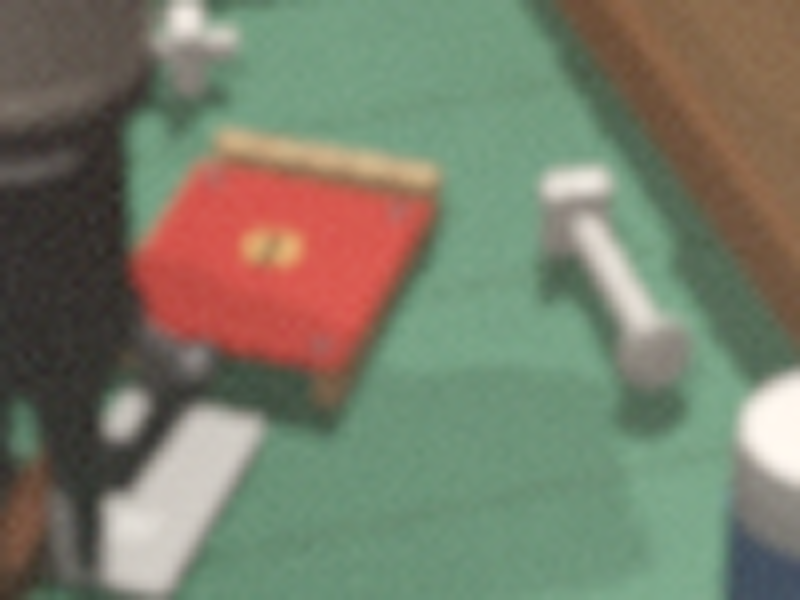

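>>> apply_moves([
  [[0.006,0.008,0,0,1],[0.009,0.012,0,0,1],[0.009,0.012,0,0,1],[0.009,0.012,0,0,1],[0.009,0.012,0,0,1],[0.009,0.012,0,0,1],[0.006,0.008,0,0,1],[0.0055,0.0073,0,0,1],[0.003,0.004,0,0,1],[0,0,0,0,1]],
])

```text
time: 11.32
tcp_pos: [0.5696, 0.1807, 0.0541]
tcp_rot: [[0.8, 0.0, 0.6], [-0.6, -0.0, 0.8], [0.0, -1.0, 0.0]]
contact_force: [-0.6, -0.7, -1.6]
finger_gap: 0.0183
```

Run:
```python
from h import *
np.set_printoptions(precision=4,suppress=True)
s=cams.camera("side"); zoom(s,200,100,100,75,8,"pics/g9.png")
t=cams.camera("top"); zoom(t,150,155,100,75,8,"pics/g9t.png")
o=observe(); print(o["time"],o["tcp_pos"],o["tcp_rot"],o["contact_force"],o["torque"])
```

```text
11.4167 [0.5689 0.1793 0.0542] [[ 0.7988 -0.0003  0.6015]
 [-0.6015 -0.0003  0.7988]
 [-0.0001 -1.     -0.0004]] [ 0.0151  0.1625 -2.2018] [-0.1     0.0284 -0.0321]
```

View pics/g9.png

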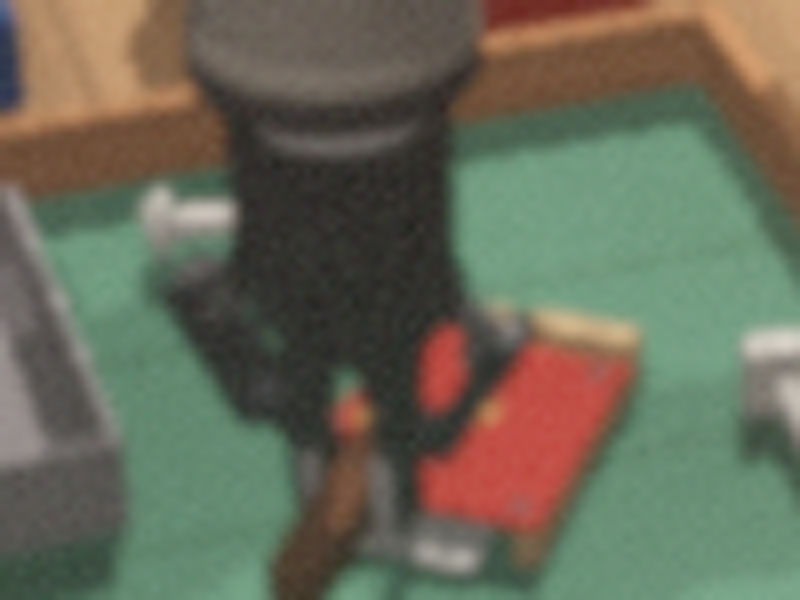

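View pics/g9t.png

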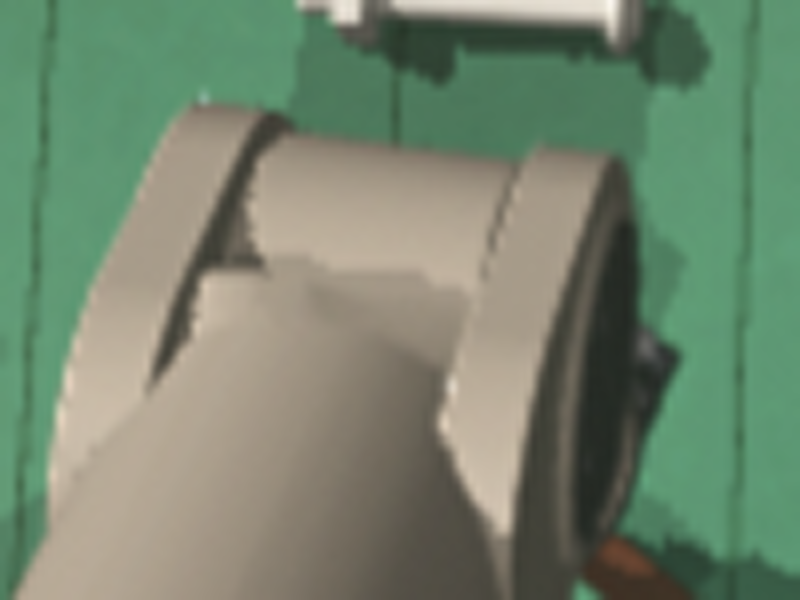

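>>> apply_moves([
  [[0,0,0.003,0,1],[0,0,0.003,0,1],[0,0,0.003,0,1],[0,0,0.003,0,1],[0,0,0.004,0,1],[0,0,0.005,0,1],[0,0,0.006,0,1],[0,0,0.006,0,1],[0,0,0.004,0,1],[0,0,0.002,0,1]],
])

```text
time: 12.25
tcp_pos: [0.5693, 0.1798, 0.0941]
tcp_rot: [[0.799, 0.001, 0.601], [-0.601, 0.0, 0.799], [0.0, -1.0, 0.001]]
contact_force: [-0.3, 0.0, -2.7]
finger_gap: 0.0179
```

Run:
```python
from h import *
np.set_printoptions(precision=4,suppress=True)
s=cams.camera("side"); zoom(s,200,80,100,75,8,"pics/g10.png")
o=observe(); print(o["time"],o["tcp_pos"],o["tcp_rot"],o["contact_force"],o["torque"])
```

```text
12.3 [0.5694 0.1798 0.0941] [[ 0.7991  0.0008  0.6012]
 [-0.6012  0.0006  0.7991]
 [ 0.0003 -1.      0.0009]] [-0.0705  0.3006 -2.8123] [-0.2283  0.1186 -0.0017]
```

View pics/g10.png

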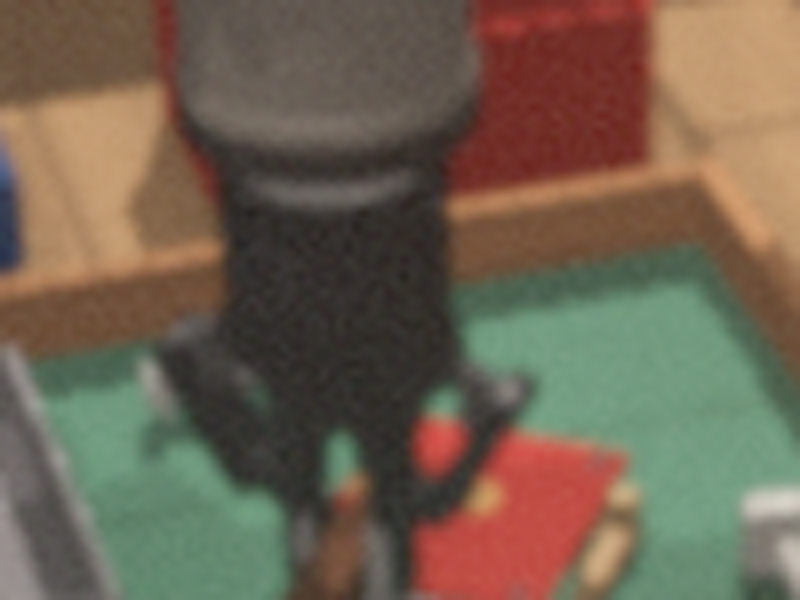

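>>> apply_moves([
  [[0,0,0.003,0,1],[0,0,0.006,0,1],[0,0,0.008,0,1],[0,0,0.009,0,1],[-0.001,-0.002,0.009,0,1],[-0.001,-0.003,0.008,-0.5,1],[-0.002,-0.005,0.007,-1,1],[-0.002,-0.007,0.005,-1.5,1],[-0.002,-0.009,0.003,-2,1],[-0.002,-0.011,0.002,-2.2,1]],
])

```text
time: 13.13
tcp_pos: [0.5588, 0.1419, 0.1537]
tcp_rot: [[0.715, 0.0, 0.699], [-0.699, 0.0, 0.715], [-0.0, -1.0, 0.0]]
contact_force: [0.7, 0.5, -3.4]
finger_gap: 0.0178
```

>>> apply_moves([
  [[-0.002,-0.012,0,-2.4,1],[-0.002,-0.013,0,-2.4,1],[-0.002,-0.013,0,-2.4,1],[-0.002,-0.013,0,-2.4,1],[-0.002,-0.013,0,-2.4,1],[-0.002,-0.013,0,-2.4,1],[-0.002,-0.013,0,-2.4,1],[-0.002,-0.013,0,-2.4,1],[-0.002,-0.013,0,-2.4,1],[-0.001,-0.013,0,-2.4,1]],
])

```text
time: 13.97
tcp_pos: [0.5397, 0.0124, 0.1533]
tcp_rot: [[0.368, -0.0, 0.93], [-0.93, 0.0, 0.368], [-0.0, -1.0, 0.0]]
contact_force: [-0.2, 0.6, -3.3]
finger_gap: 0.0182
```

>>> apply_moves([
  [[-0.001,-0.013,0,-2.4,1],[-0.001,-0.013,0,-2.4,1],[-0.001,-0.013,0,-2.4,1],[-0.001,-0.013,0,-2.4,1],[-0.001,-0.013,0,-2.4,1],[0,-0.013,0,-2.4,1],[0,-0.013,0,-2.4,1],[0,-0.013,0,-2.2,1],[0,-0.013,0,-2,1],[0,-0.012,0,-1.8,1]],
])

```text
time: 14.8
tcp_pos: [0.5351, -0.1168, 0.1533]
tcp_rot: [[-0.02, 0.0, 1.0], [-1.0, -0.0, -0.02], [0.0, -1.0, 0.0]]
contact_force: [0.5, -0.0, -3.2]
finger_gap: 0.0181
```

Run:
```python
from h import *
np.set_printoptions(precision=4,suppress=True)
s=cams.camera("side"); t=cams.camera("top")
cv2.imwrite("pics/g11.png",s["img"][:,:,::-1]);cv2.imwrite("pics/g11t.png",t["img"][:,:,::-1])
o=observe(); print(o["time"],o["tcp_pos"],np.degrees(np.arctan2(o["tcp_rot"][1,2],o["tcp_rot"][0,2])),o["contact_force"],o["torque"])
```

```text
14.9 [ 0.5348 -0.1179  0.1535] -1.2463384728563622 [-0.6971 -0.2469 -2.4909] [0.0285 0.284  0.0649]
```

View pics/g11.png

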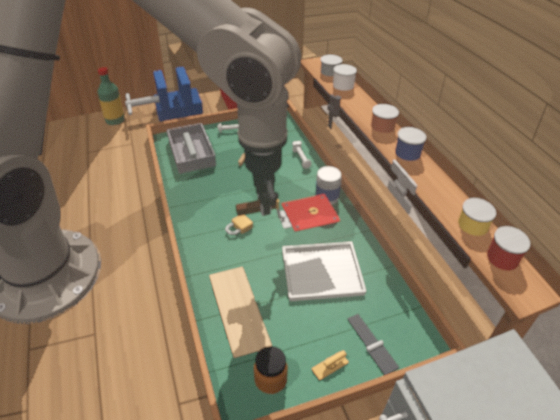

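View pics/g11t.png

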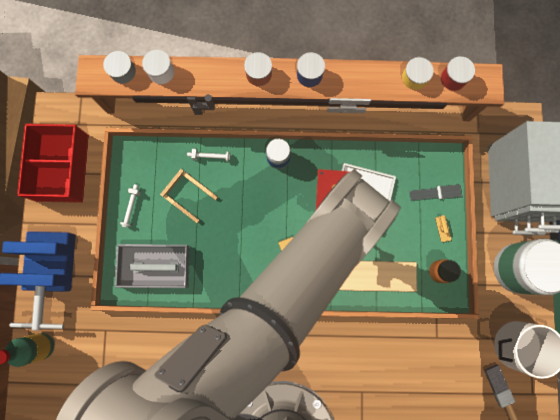

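>>> apply_moves([
  [[0,-0.011,0,-1.8,1],[0,-0.01,0,-1.8,1],[0.001,-0.01,0,-1.8,1],[0.0005,-0.01,0,-1.8,1],[0,-0.009,0,-1.7,1],[0,-0.008,0,-1.3,1],[0,-0.006,0,-1,1],[0,-0.004,0,-0.7,1],[0,-0.002,0,-0.2,1],[0,0,0,0,1]],
])

```text
time: 15.73
tcp_pos: [0.5365, -0.1856, 0.1533]
tcp_rot: [[-0.226, -0.0, 0.974], [-0.974, -0.0, -0.226], [0.0, -1.0, -0.0]]
contact_force: [0.4, 0.1, -2.2]
finger_gap: 0.0184
```

Run:
```python
from h import *
np.set_printoptions(precision=4,suppress=True)
s=cams.camera("side"); t=cams.camera("top")
zoom(s,220,190,160,120,5,"pics/g12.png");zoom(t,310,140,120,90,6,"pics/g12t.png")
o=observe(); print(o["time"],o["tcp_pos"],np.degrees(np.arctan2(o["tcp_rot"][1,2],o["tcp_rot"][0,2])),o["contact_force"],o["torque"])
```

```text
15.8333 [ 0.5366 -0.185   0.1532] -13.025422478769352 [ 0.4987  0.1567 -2.0464] [0.0805 0.2445 0.0091]
```

View pics/g12.png

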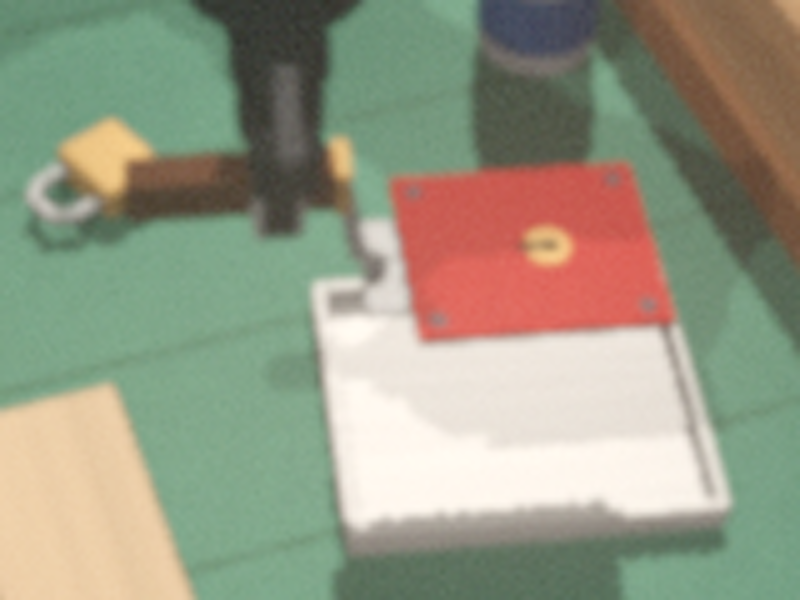

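View pics/g12t.png

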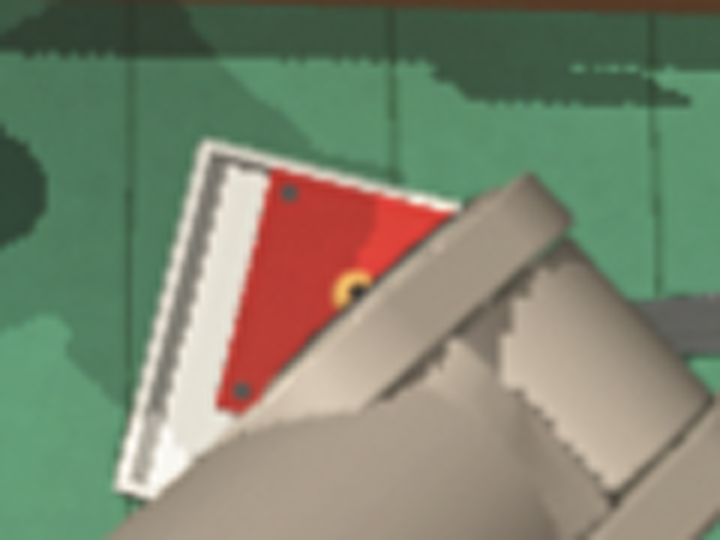

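Run:
```python
from h import *
np.set_printoptions(precision=4,suppress=True)
s=cams.camera("side"); t=cams.camera("top"); o=observe()
a=np.radians(-13.1);h=np.array([np.cos(a),np.sin(a)]);l=np.array([-h[1],h[0]])
def show(n,P):
    for p in P: q=p[:2]-o["tcp_pos"][:2]; print(n,p,"rel TCP",q@h,q@l)
show("top cover",on(t,[(310+(x+.5)/6-.5,140+(y+.5)/6-.5) for x,y in [(218,407),(271,168)]],.1197))
C=on(s,[(220+(x+.5)/5-.5,190+(y+.5)/5-.5) for x,y in [(390,177),(630,162),(674,322),(420,341)]],.1197)
show("side cover",C)
for i in range(4): print(np.linalg.norm(C[i]-C[(i+1)%4]))
show("heel/neck",on(s,[(220+(x+.5)/5-.5,190+(y+.5)/5-.5) for x,y in [(360,222),(370,308),(385,266)]],.1157))
c=on(t,[(290+(x+.5)/4-.5,140+(y+.5)/4-.5) for x,y in [(217,93),(425,147),(372,384),(157,327)]],.024)
show("tray top",c)
```

```text
top cover [ 0.5999 -0.1521  0.1197] rel TCP 0.05423628354918797 0.04623539956131771
top cover [ 0.7053 -0.1749  0.1197] rel TCP 0.16204559414477082 0.04788124910363924
side cover [ 0.605  -0.1516  0.1197] rel TCP 0.05901494939753206 0.047865583350799185
side cover [ 0.7111 -0.1774  0.1197] rel TCP 0.16826260993878467 0.046764272430517305
side cover [ 0.6876 -0.2709  0.1197] rel TCP 0.16654932427529132 -0.04954134885278257
side cover [ 0.5825 -0.246   0.1197] rel TCP 0.05854651816869849 -0.049145824212911096
0.10925321148359847
0.09632085983070912
0.10800353034340603
0.09701253849533291
heel/neck [ 0.584  -0.1699  0.1157] rel TCP 0.042790110986703836 0.0252893700408661
heel/neck [ 0.5706 -0.2188  0.1157] rel TCP 0.04074554259373277 -0.025358394800091565
heel/neck [ 0.5852 -0.1981  0.1157] rel TCP 0.05027091028301167 -0.0019294230549842632
tray top [ 0.7419 -0.1594  0.024 ] rel TCP 0.19420294823387332 0.07129377060442606
tray top [ 0.7065 -0.3057  0.024 ] rel TCP 0.19286206415884244 -0.07916965702727147
tray top [ 0.5389 -0.2668  0.024 ] rel TCP 0.020751675196784967 -0.07932047261410115
tray top [ 0.5752 -0.1184  0.024 ] rel TCP 0.02245049390709726 0.07348903761973793
```

>>> apply_moves([
  [[0,-0.001,-0.003,0,1],[-0.0005,-0.001,-0.006,-0.2,1],[0,-0.001,-0.009,0,1],[0,0,-0.012,0,1],[0,0,-0.014,0,1],[0,0,-0.015,0,1],[0,0,-0.014,0,1],[0,0,-0.011,0,1],[0,0,-0.007,0,1],[0,0,-0.003,0,1]],
])

```text
time: 16.77
tcp_pos: [0.5355, -0.1884, 0.058]
tcp_rot: [[-0.23, -0.001, 0.973], [-0.973, 0.0, -0.23], [0.0, -1.0, -0.001]]
contact_force: [-0.4, -0.8, -3.8]
finger_gap: 0.0183
```

>>> apply_moves([
  [[0,0,-0.001,0,1],[0,0,0,0,1]],
], squeeze=60)

```text
time: 16.93
tcp_pos: [0.5362, -0.1885, 0.0584]
tcp_rot: [[-0.23, 0.0, 0.973], [-0.973, -0.0, -0.23], [0.0, -1.0, 0.0]]
contact_force: [-1.0, 0.3, -2.8]
finger_gap: 0.0181
```

>>> apply_moves([
  [[0,0,0,0,1],[0,0,0,0,1],[0,0,0,0,1]],
], squeeze=20)

```text
time: 17.18
tcp_pos: [0.5364, -0.1883, 0.0587]
tcp_rot: [[-0.229, 0.001, 0.973], [-0.973, 0.0, -0.229], [-0.0, -1.0, 0.001]]
contact_force: [-0.6, -0.2, -3.5]
finger_gap: 0.0182
```

Run:
```python
from h import *
np.set_printoptions(precision=4,suppress=True)
s=cams.camera("side")
zoom(s,220,200,160,120,5,"pics/g13.png")
o=observe(); print(o["time"],o["tcp_pos"],np.degrees(np.arctan2(o["tcp_rot"][1,2],o["tcp_rot"][0,2])),o["contact_force"],o["torque"])
```

```text
17.2333 [ 0.5363 -0.1883  0.0587] -13.249705199771467 [ 0.3938  0.5306 -3.1473] [0.1023 0.2246 0.0551]
```

View pics/g13.png

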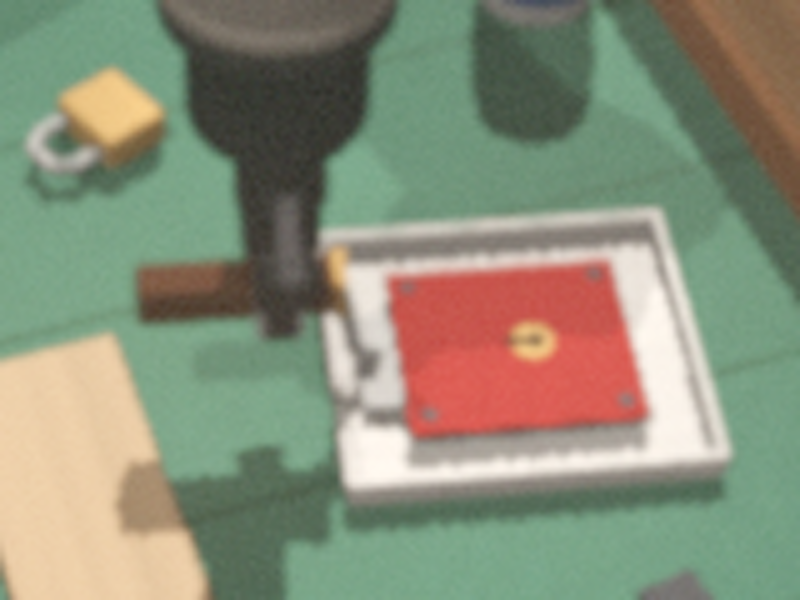

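>>> apply_moves([
  [[0,0,-0.002,0,1],[0,0,-0.0015,0,1],[0,0,-0.001,0,1],[0,0,0,0,1],[0,0,0,0,1]],
])

```text
time: 17.65
tcp_pos: [0.5363, -0.1884, 0.054]
tcp_rot: [[-0.229, 0.0, 0.973], [-0.973, 0.0, -0.229], [-0.0, -1.0, 0.0]]
contact_force: [-0.9, 1.5, 3.6]
finger_gap: 0.0183
```

>>> apply_moves([
  [[0,0,0,0,0.9],[0,0,0,0,0.8],[0,0,0,0,0.65],[0,0,0,0,0.5],[0,0,0,0,0.5]],
])

```text
time: 18.07
tcp_pos: [0.5361, -0.1884, 0.0537]
tcp_rot: [[-0.229, 0.0, 0.973], [-0.973, -0.0, -0.229], [0.0, -1.0, 0.0]]
contact_force: [0.1, 0.7, 0.1]
finger_gap: 0.0428
```

Run:
```python
from h import *
np.set_printoptions(precision=4,suppress=True)
s=cams.camera("side")
zoom(s,220,200,160,120,5,"pics/g14.png")
o=observe(); print(o["time"],o["tcp_pos"],o["finger_gap"],o["contact_force"],o["torque"])
```

```text
18.1167 [ 0.5361 -0.1884  0.0537] 0.04262759837020228 [-0.3881 -0.4843 -0.6326] [-0.0278 -0.0184  0.014 ]
```

View pics/g14.png

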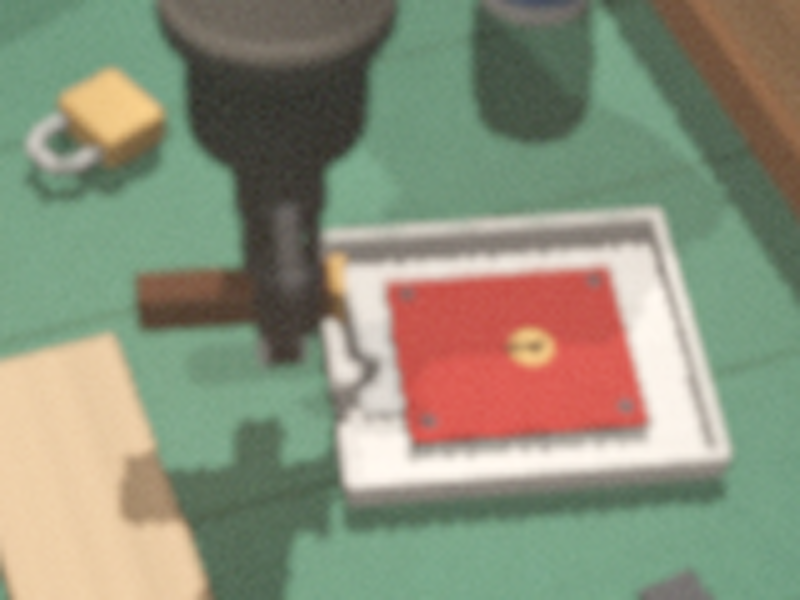

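>>> apply_moves([
  [[-0.008,0.0019,0.003,0,0.5],[-0.012,0.0028,0.005,0,0.5],[-0.012,0.0028,0.005,0,0.5],[-0.012,0.0028,0.004,0,0.5],[-0.01,0.0024,0.001,0,0.5],[-0.0083,0.002,0.0005,0,0.5],[0,0,0,0,0.5],[0,0,0,0,0.5]],
])

```text
time: 18.78
tcp_pos: [0.4738, -0.1733, 0.0723]
tcp_rot: [[-0.229, 0.0, 0.973], [-0.973, 0.0, -0.229], [-0.0, -1.0, 0.0]]
contact_force: [-1.4, -0.6, -0.2]
finger_gap: 0.0427
```

Run:
```python
from h import *
np.set_printoptions(precision=4,suppress=True)
s=cams.camera("side")
zoom(s,220,200,100,75,8,"pics/g15.png")
o=observe(); print(o["time"],o["tcp_pos"],o["finger_gap"],o["contact_force"],o["torque"])
```

```text
18.8333 [ 0.4742 -0.1735  0.0723] 0.04237191189349646 [ 0.5297 -0.1039  0.2631] [-0.0442 -0.0148 -0.0293]
```

View pics/g15.png

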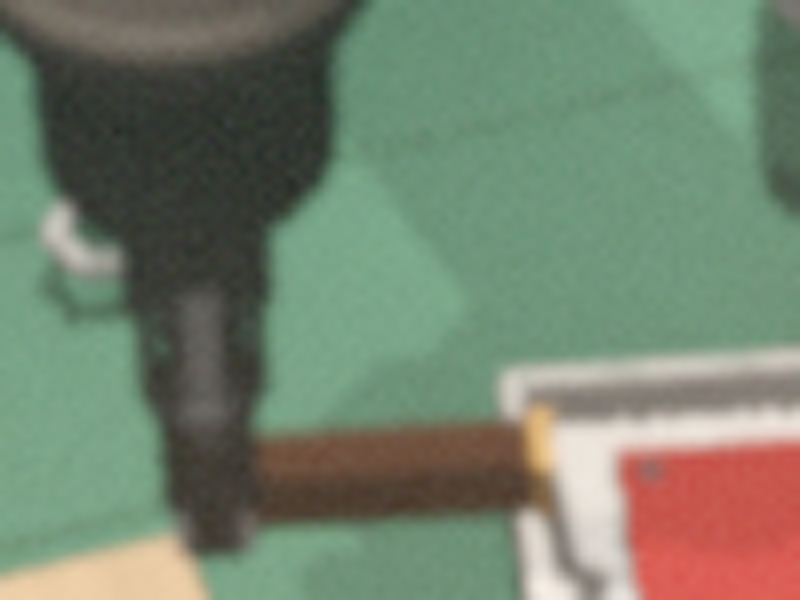

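>>> apply_moves([
  [[0,0,0,0,0.7],[0,0,0,0,0.85],[0,0,0,0,1],[0,0,0,0,1],[0,0,0,0,1]],
], squeeze=20)

```text
time: 19.25
tcp_pos: [0.474, -0.1738, 0.0723]
tcp_rot: [[-0.229, 0.0, 0.973], [-0.973, -0.0, -0.229], [0.0, -1.0, 0.0]]
contact_force: [2.0, -0.6, 0.1]
finger_gap: 0.019
```

>>> apply_moves([
  [[0,0,0.003,0,1],[0,0,0.004,0,1],[0,0,0.004,0,1],[0,0,0.002,0,1],[0,0,0,0,1]],
])

```text
time: 19.67
tcp_pos: [0.4739, -0.1736, 0.0858]
tcp_rot: [[-0.229, 0.0, 0.973], [-0.973, 0.0, -0.229], [-0.0, -1.0, 0.0]]
contact_force: [-0.8, -0.3, -2.0]
finger_gap: 0.0194
```

Run:
```python
from h import *
np.set_printoptions(precision=4,suppress=True)
s=cams.camera("side")
zoom(s,220,200,160,120,5,"pics/g16.png")
o=observe(); print(o["time"],o["tcp_pos"],o["finger_gap"],o["contact_force"],o["torque"])
```

```text
19.7167 [ 0.4738 -0.1735  0.0855] 0.018990947615279006 [-0.1009 -1.0512 -1.1004] [ 0.0373  0.2149 -0.0021]
```

View pics/g16.png

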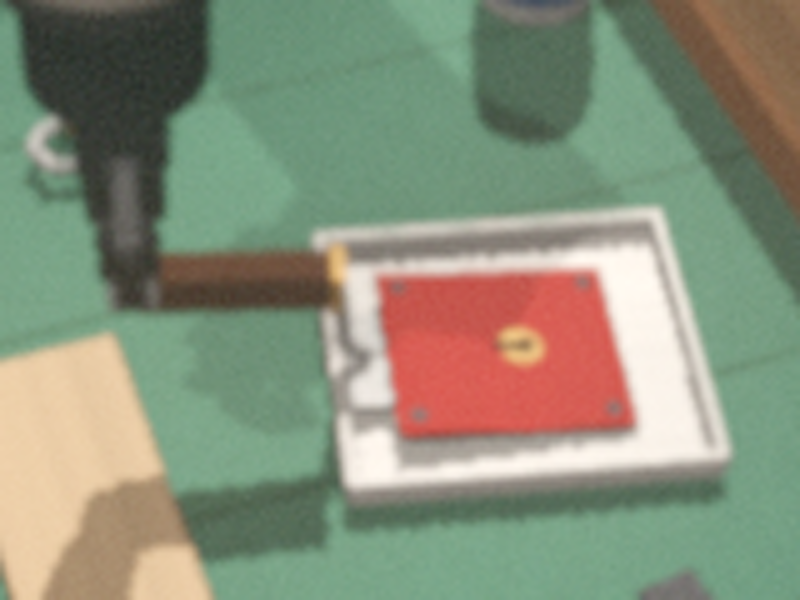

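>>> apply_moves([
  [[0.001,-0.0002,0.003,0,1],[0.002,-0.0005,0.005,0,1],[0.002,-0.0005,0.005,0,1],[0.002,-0.0005,0.005,0,1],[0.002,-0.0005,0.005,0,1],[0.001,-0.0002,0.002,0,1],[0,0,0,0,1]],
])

```text
time: 20.3
tcp_pos: [0.4842, -0.1761, 0.1108]
tcp_rot: [[-0.229, 0.001, 0.973], [-0.973, -0.0, -0.229], [-0.0, -1.0, 0.001]]
contact_force: [0.9, 0.8, -1.6]
finger_gap: 0.0192
```

Run:
```python
from h import *
np.set_printoptions(precision=4,suppress=True)
s=cams.camera("side")
zoom(s,220,200,160,120,5,"pics/g17.png")
o=observe(); print(o["time"],o["tcp_pos"],o["finger_gap"],o["contact_force"],o["torque"])
```

```text
20.35 [ 0.484  -0.176   0.1105] 0.01930011442996066 [-0.0635 -0.1329 -1.4984] [ 0.0019  0.0695 -0.0493]
```

View pics/g17.png

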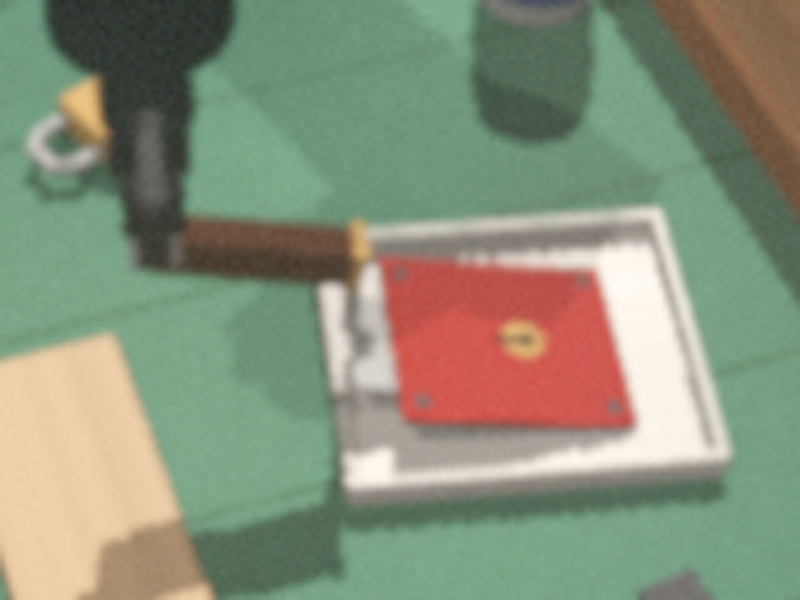

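>>> apply_moves([
  [[0.0015,-0.0004,0.003,0,1],[0.0025,-0.0006,0.005,0,1],[0.003,-0.0007,0.005,0,1],[0.003,-0.0007,0.005,0,1],[0.003,-0.0007,0.005,0,1],[0.003,-0.0007,0.005,0,1],[0.002,-0.0005,0.003,0,1],[0,0,0,0,1]],
])

```text
time: 21.02
tcp_pos: [0.5025, -0.1805, 0.142]
tcp_rot: [[-0.229, 0.001, 0.973], [-0.973, -0.0, -0.229], [0.0, -1.0, 0.001]]
contact_force: [-0.1, -0.0, -1.1]
finger_gap: 0.0193
```

Run:
```python
from h import *
np.set_printoptions(precision=4,suppress=True)
s=cams.camera("side")
zoom(s,220,200,160,120,5,"pics/g18.png")
o=observe(); print(o["time"],o["tcp_pos"],o["finger_gap"],o["contact_force"],o["torque"])
```

```text
21.0667 [ 0.502  -0.1804  0.1415] 0.01900203458216177 [ 0.411   0.1288 -2.1108] [0.0231 0.1211 0.0413]
```

View pics/g18.png

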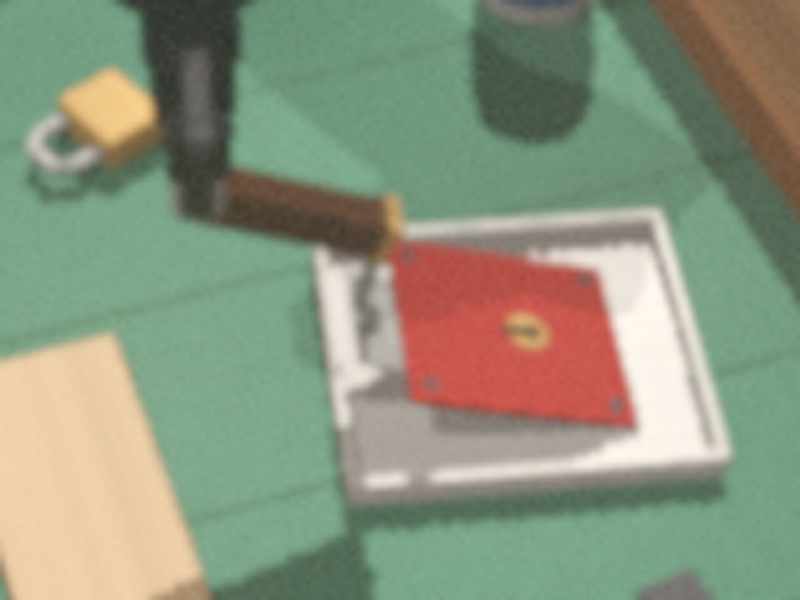

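>>> apply_moves([
  [[0.0015,-0.0004,0.002,0,1],[0.003,-0.0007,0.0035,0,1],[0.004,-0.0009,0.0045,0,1],[0.004,-0.0009,0.0045,0,1],[0.004,-0.0009,0.0045,0,1],[0.004,-0.0009,0.0045,0,1],[0.0035,-0.0008,0.0035,0,1],[0.002,-0.0005,0.002,0,1],[0,0,0,0,1]],
])

```text
time: 21.82
tcp_pos: [0.5283, -0.1865, 0.1707]
tcp_rot: [[-0.229, 0.001, 0.973], [-0.973, -0.0, -0.229], [0.0, -1.0, 0.001]]
contact_force: [-1.0, -0.3, -1.1]
finger_gap: 0.0189
```

Run:
```python
from h import *
np.set_printoptions(precision=4,suppress=True)
s=cams.camera("side")
zoom(s,220,200,160,120,5,"pics/g19.png")
o=observe(); print(o["time"],o["tcp_pos"],o["finger_gap"],o["contact_force"],o["torque"])
```

```text
21.8667 [ 0.5279 -0.1864  0.1704] 0.018744667598311695 [-0.3579  0.5937 -1.6678] [0.0622 0.151  0.0255]
```

View pics/g19.png

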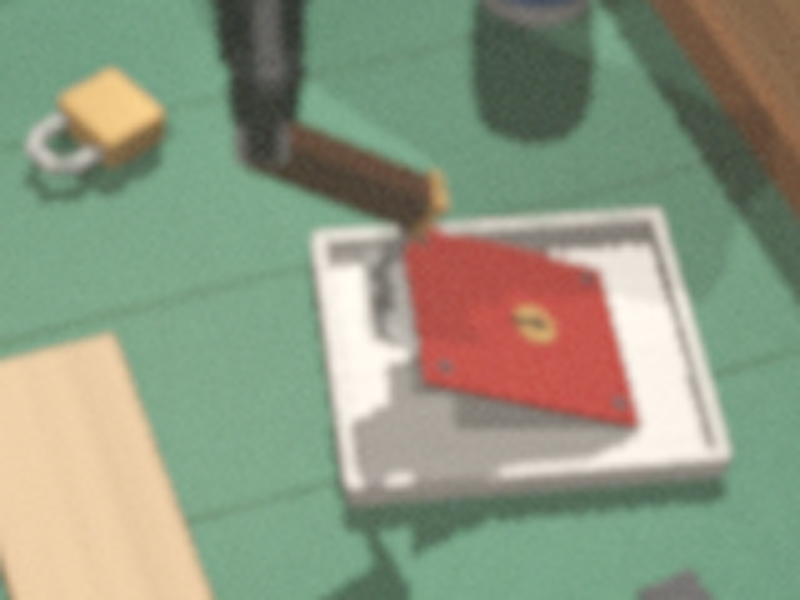

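>>> apply_moves([
  [[-0.001,0.0002,-0.001,0,1],[-0.003,0.0007,-0.0015,0,1],[-0.003,0.0007,-0.0015,0,1],[-0.003,0.0007,-0.0015,0,1],[-0.003,0.0007,-0.0015,0,1],[-0.003,0.0007,-0.0015,0,1],[-0.002,0.0005,-0.001,0,1],[0,0,0,0,1]],
])

```text
time: 22.53
tcp_pos: [0.5093, -0.182, 0.1606]
tcp_rot: [[-0.23, -0.0, 0.973], [-0.973, 0.0, -0.23], [-0.0, -1.0, -0.0]]
contact_force: [-0.7, 0.1, 0.9]
finger_gap: 0.0191
```

Run:
```python
from h import *
np.set_printoptions(precision=4,suppress=True)
s=cams.camera("side")
zoom(s,220,200,160,120,5,"pics/g20.png")
o=observe(); print(o["time"],o["tcp_pos"],o["finger_gap"],o["contact_force"],o["torque"])
```

```text
22.5833 [ 0.5095 -0.182   0.1608] 0.019260125284349873 [-2.4113  0.0653  2.1605] [ 0.0106  0.2767 -0.0018]
```

View pics/g20.png

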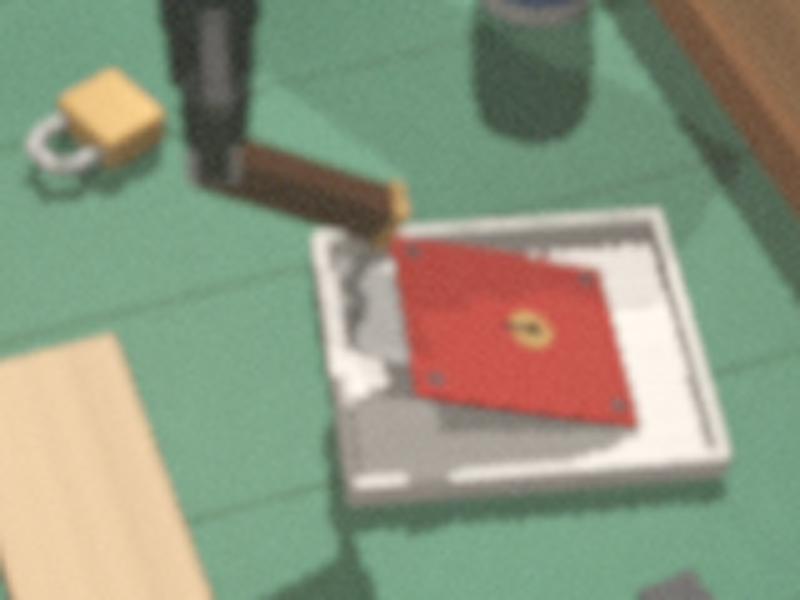

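>>> apply_moves([
  [[-0.001,0.0002,0.001,0,1],[-0.003,0.0007,0.0005,0,1],[-0.004,0.0009,0,0,1],[-0.004,0.0009,0,0,1],[-0.004,0.0009,0,0,1],[-0.004,0.0009,0,0,1],[-0.004,0.0009,0,0,1],[-0.003,0.0007,0,0,1],[-0.002,0.0005,0,0,1],[0,0,0,0,1]],
])

```text
time: 23.42
tcp_pos: [0.4803, -0.1753, 0.1623]
tcp_rot: [[-0.229, -0.0, 0.973], [-0.973, 0.0, -0.229], [-0.0, -1.0, -0.0]]
contact_force: [-1.3, 0.1, 1.6]
finger_gap: 0.0195
```

Run:
```python
from h import *
np.set_printoptions(precision=4,suppress=True)
s=cams.camera("side")
zoom(s,220,200,160,120,5,"pics/g21.png")
o=observe(); print(o["time"],o["tcp_pos"],o["finger_gap"],o["contact_force"],o["torque"])
```

```text
23.4667 [ 0.4806 -0.1754  0.1623] 0.018840483557877548 [-0.9799 -0.5889  1.8279] [ 0.0608  0.2495 -0.0402]
```

View pics/g21.png

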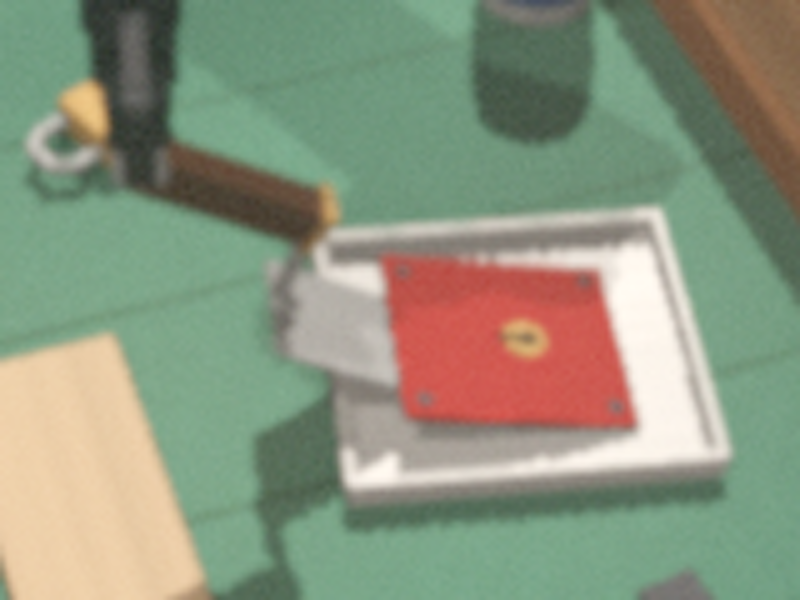

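>>> apply_moves([
  [[-0.001,0.0002,0,0,1],[-0.003,0.0007,0,0,1],[-0.004,0.0009,0,0,1],[-0.004,0.0009,0,0,1],[-0.004,0.0009,0,0,1],[-0.004,0.0009,0,0,1],[-0.004,0.0009,0,0,1],[-0.003,0.0007,0,0,1],[-0.002,0.0005,0,0,1],[0,0,0,0,1]],
])

```text
time: 24.3
tcp_pos: [0.4513, -0.1687, 0.1623]
tcp_rot: [[-0.229, -0.0, 0.973], [-0.973, 0.0, -0.229], [-0.0, -1.0, -0.0]]
contact_force: [-1.8, -0.1, 1.1]
finger_gap: 0.0194
```

Run:
```python
from h import *
np.set_printoptions(precision=4,suppress=True)
s=cams.camera("side")
zoom(s,220,200,160,120,5,"pics/g22.png")
o=observe(); print(o["time"],o["tcp_pos"],o["finger_gap"],o["contact_force"],o["torque"])
```

```text
24.35 [ 0.4516 -0.1687  0.1623] 0.01913622797516963 [-1.8998  0.7448  1.7418] [ 0.0408  0.3028 -0.0309]
```

View pics/g22.png

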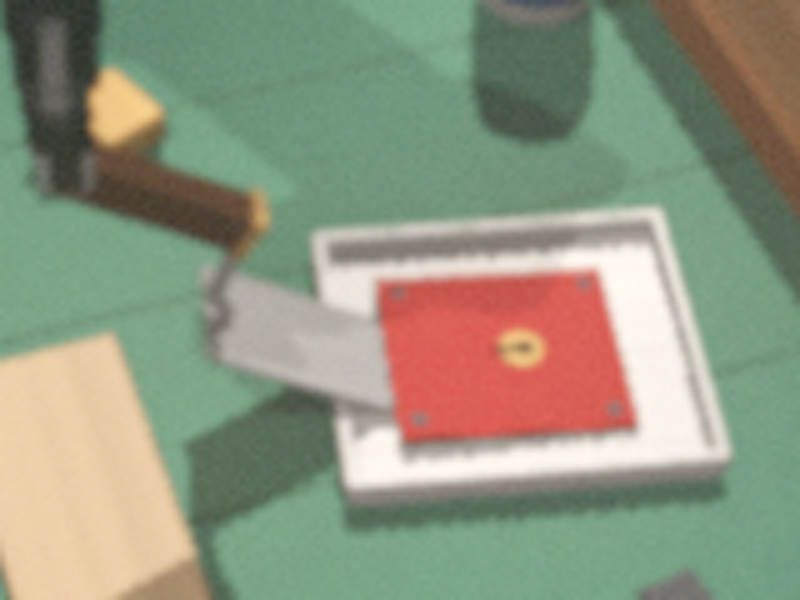

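>>> apply_moves([
  [[-0.001,0.0002,0,0,1],[-0.002,0.0005,0,0,1],[-0.003,0.0007,0,0,1],[-0.003,0.0007,0,0,1],[-0.002,0.0005,0.001,0,1],[0,0,0,0,1]],
])

```text
time: 24.85
tcp_pos: [0.4404, -0.1662, 0.1634]
tcp_rot: [[-0.23, 0.0, 0.973], [-0.973, 0.0, -0.23], [-0.0, -1.0, -0.0]]
contact_force: [1.2, -0.2, -0.3]
finger_gap: 0.0193
```

Run:
```python
from h import *
np.set_printoptions(precision=4,suppress=True)
s=cams.camera("side")
zoom(s,250,220,100,75,8,"pics/g23.png")
o=observe(); print(o["time"],o["tcp_pos"],o["finger_gap"],o["contact_force"],o["torque"])
```

```text
24.9 [ 0.4407 -0.1662  0.1634] 0.01898543471768737 [ 0.9742 -0.7707  0.252 ] [-0.0763 -0.1522 -0.0268]
```

View pics/g23.png

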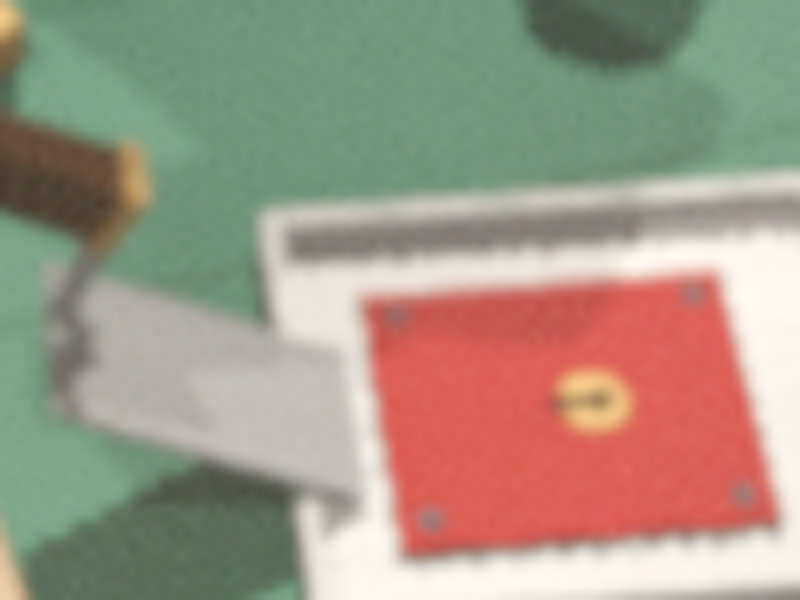

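>>> apply_moves([
  [[0,0,0,0,1],[0,0,0.004,0,1],[-0.001,0,0.01,0,1],[-0.001,0,0.015,0,1],[0,0,0.015,0,1],[0,0,0.015,0,1],[0,0,0.008,0,1],[0,0,0.003,0,1]],
], squeeze=120)

```text
time: 25.57
tcp_pos: [0.4391, -0.1665, 0.2344]
tcp_rot: [[-0.229, 0.002, 0.973], [-0.973, 0.001, -0.229], [-0.001, -1.0, 0.001]]
contact_force: [0.5, 1.2, -2.1]
finger_gap: 0.0149
```

Run:
```python
from h import *
np.set_printoptions(precision=4,suppress=True)
s=cams.camera("side"); t=cams.camera("top")
zoom(s,200,160,200,150,4,"pics/g24.png"); zoom(t,290,140,200,150,4,"pics/g24t.png")
o=observe(); print(o["time"],o["tcp_pos"],o["qpos"],o["finger_gap"],o["contact_force"],o["torque"])
```

```text
25.6667 [ 0.4389 -0.166   0.2335] [-54.3859  12.2732  77.6885 119.9496 -14.2528  58.1819 -72.5741] 0.015364251114607836 [ 0.9895 -0.8348 -2.6953] [0.0274 0.0866 0.0005]
```

View pics/g24.png

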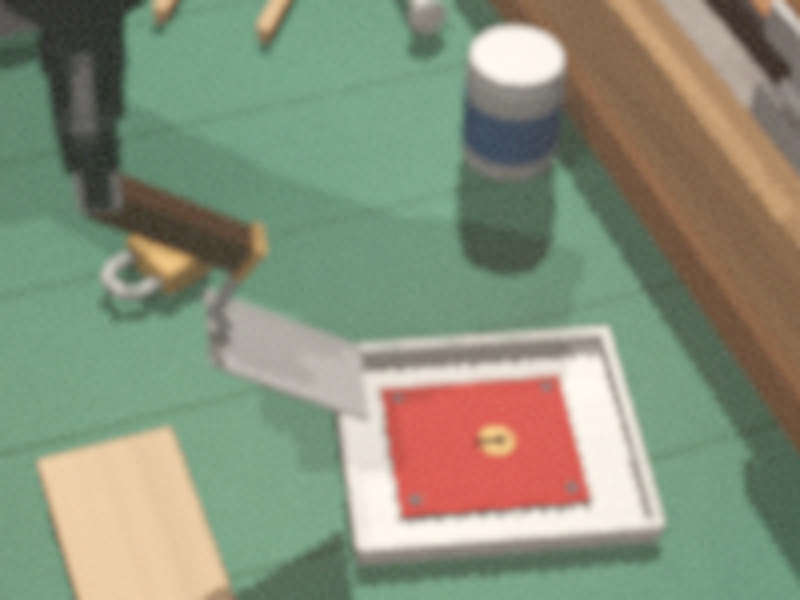

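View pics/g24t.png

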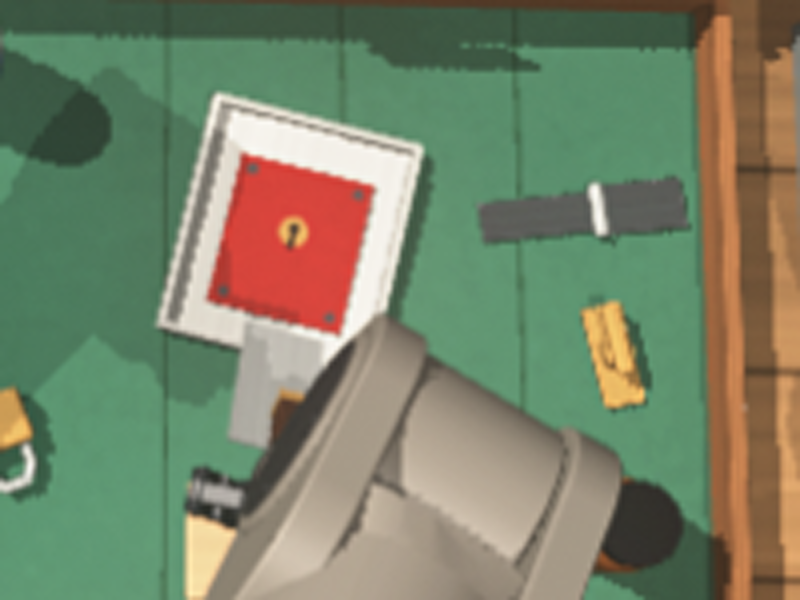

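>>> apply_moves([
  [[0.002,-0.002,0,1.5,1],[0.002,-0.004,0,3,1],[0.001,-0.006,0,4,1],[0,-0.007,0,4.5,1],[0,-0.007,0,4.5,1],[0,-0.007,0,4.5,1],[0,-0.007,0,4.5,1],[0,-0.007,0,4.5,1],[0,-0.007,0,4.5,1],[0,-0.007,0,4.5,1]],
], squeeze=70)

```text
time: 26.5
tcp_pos: [0.4432, -0.2275, 0.2323]
tcp_rot: [[0.453, -0.002, 0.891], [-0.891, 0.0, 0.453], [-0.001, -1.0, -0.002]]
contact_force: [-0.1, 0.2, -1.3]
finger_gap: 0.0152
```

>>> apply_moves([
  [[-0.001,-0.007,0,4.5,1],[-0.001,-0.007,0,4.5,1],[-0.001,-0.007,0,4.5,1],[-0.001,-0.007,0,4.5,1],[-0.001,-0.007,0,4.5,1],[-0.001,-0.007,0,4.5,1],[-0.001,-0.007,0,4.5,1],[-0.001,-0.007,0,4.5,1],[-0.001,-0.007,0,4.5,1],[-0.001,-0.007,0,4.5,1]],
])

```text
time: 27.33
tcp_pos: [0.4332, -0.2975, 0.232]
tcp_rot: [[0.951, -0.002, 0.31], [-0.31, 0.001, 0.951], [-0.002, -1.0, -0.0]]
contact_force: [0.1, 0.4, -1.2]
finger_gap: 0.0153
```

Run:
```python
from h import *
np.set_printoptions(precision=4,suppress=True)
s=cams.camera("side"); t=cams.camera("top")
zoom(s,170,180,200,150,4,"pics/g25.png"); zoom(t,290,140,200,150,4,"pics/g25t.png")
o=observe(); print(o["time"],o["tcp_pos"],np.degrees(np.arctan2(o["tcp_rot"][1,2],o["tcp_rot"][0,2])),o["qpos"],o["finger_gap"],o["contact_force"],o["torque"])
```

```text
27.4333 [ 0.4329 -0.2982  0.2323] 71.74826793133309 [-15.5171  14.0255  50.9261 113.0506 -12.6504  58.7262  22.9704] 0.015303338794134752 [-0.6587 -0.0493 -1.5681] [-0.0839 -0.0282  0.0009]
```

View pics/g25.png

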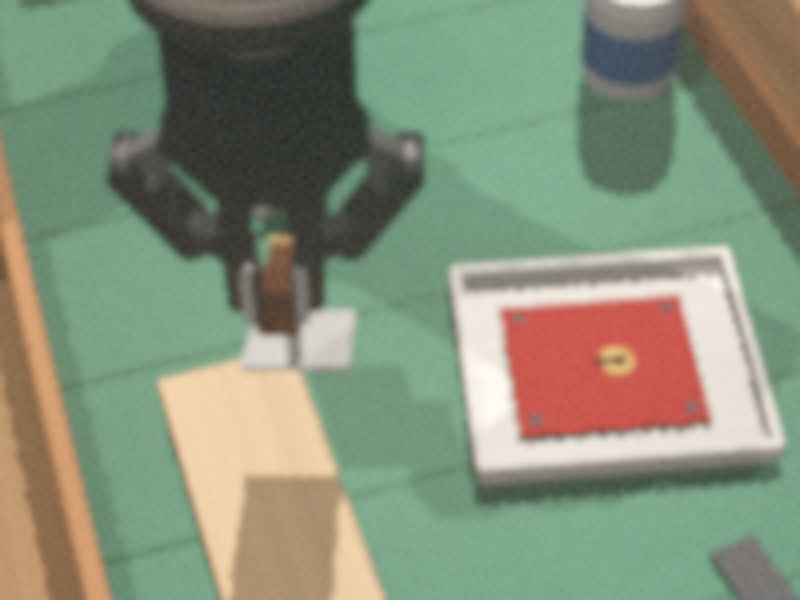

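View pics/g25t.png

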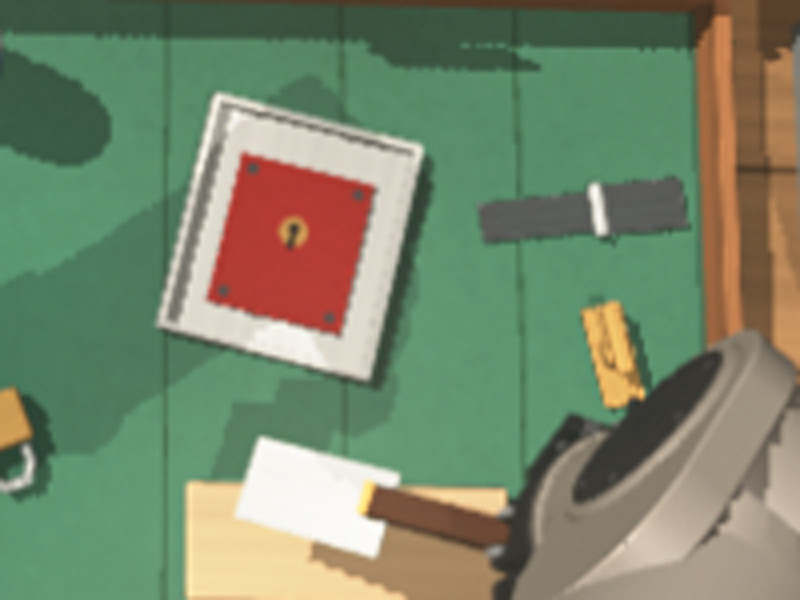

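>>> apply_moves([
  [[-0.001,-0.003,0,4.5,1],[-0.001,-0.003,0,4.5,1],[-0.001,-0.003,0,4.5,1],[-0.001,-0.002,0,4,1],[-0.0006,-0.001,0,2.2,1],[0,0,-0.02,0,1],[0,0,-0.025,0,1],[0,0,-0.015,0,1],[0,0,0,0,1]],
])

```text
time: 28.18
tcp_pos: [0.4277, -0.3079, 0.1701]
tcp_rot: [[1.0, -0.005, -0.022], [0.022, 0.002, 1.0], [-0.005, -1.0, 0.002]]
contact_force: [-0.6, 0.3, -2.4]
finger_gap: 0.0147
```

Run:
```python
from h import *
np.set_printoptions(precision=4,suppress=True)
s=cams.camera("side"); t=cams.camera("top")
zoom(s,170,200,160,120,5,"pics/g26.png"); zoom(t,320,210,130,95,6,"pics/g26t.png")
o=observe(); print(o["time"],o["tcp_pos"],np.degrees(np.arctan2(o["tcp_rot"][1,2],o["tcp_rot"][0,2])),o["finger_gap"],o["contact_force"],o["torque"])
```

```text
28.2833 [ 0.4288 -0.3092  0.173 ] 91.31820975957646 0.015197448602098396 [ 0.0197 -0.0414 -1.6174] [-0.1026 -0.0212  0.0388]
```

View pics/g26.png

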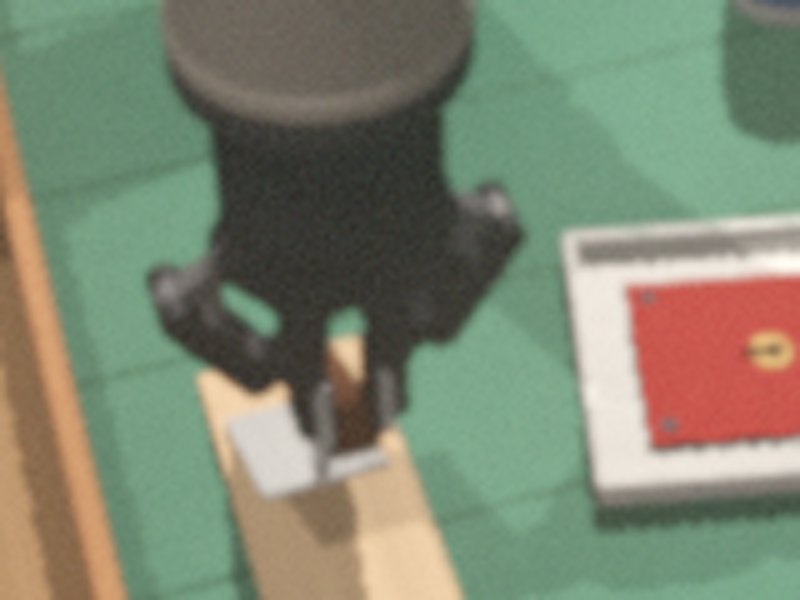

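View pics/g26t.png

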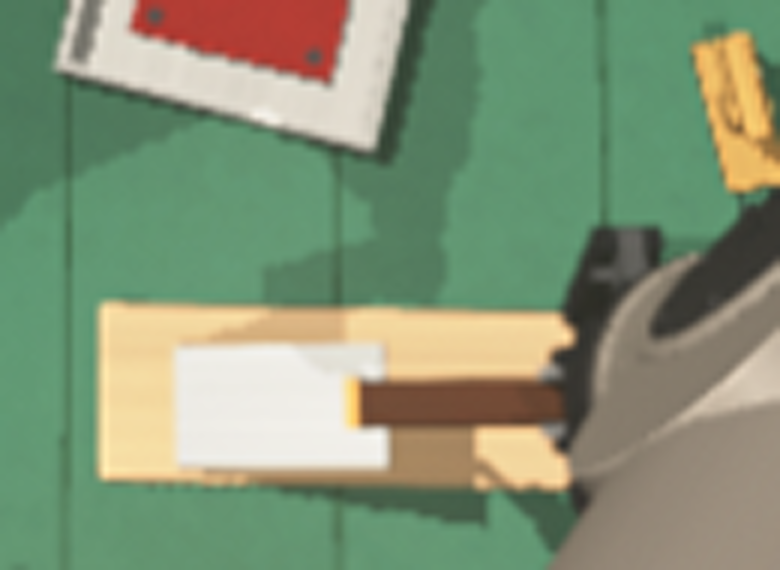

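>>> apply_moves([
  [[0,0.004,0.002,0,1],[0,0.007,0,0,1],[0,0.005,0,0,1],[0,0.002,0,0,1],[0,0,-0.003,0,1],[0,0,-0.003,0,1],[0,0,-0.002,0,1],[0,0,0,0,1]],
])

```text
time: 28.95
tcp_pos: [0.429, -0.2914, 0.1669]
tcp_rot: [[1.0, -0.001, -0.025], [0.025, 0.0, 1.0], [-0.001, -1.0, 0.0]]
contact_force: [-0.4, -0.2, -1.0]
finger_gap: 0.0151
```

Run:
```python
from h import *
np.set_printoptions(precision=4,suppress=True)
s=cams.camera("side"); t=cams.camera("top")
zoom(s,190,240,100,75,8,"pics/g27.png"); zoom(t,320,210,130,95,6,"pics/g27t.png")
o=observe(); print(o["time"],o["tcp_pos"],np.degrees(np.arctan2(o["tcp_rot"][1,2],o["tcp_rot"][0,2])),o["finger_gap"],o["contact_force"],o["torque"])
```

```text
29.05 [ 0.429  -0.2914  0.1671] 91.41702457894151 0.014727378536125735 [-0.4492 -0.0055 -0.933 ] [0.0514 0.0298 0.0112]
```

View pics/g27.png

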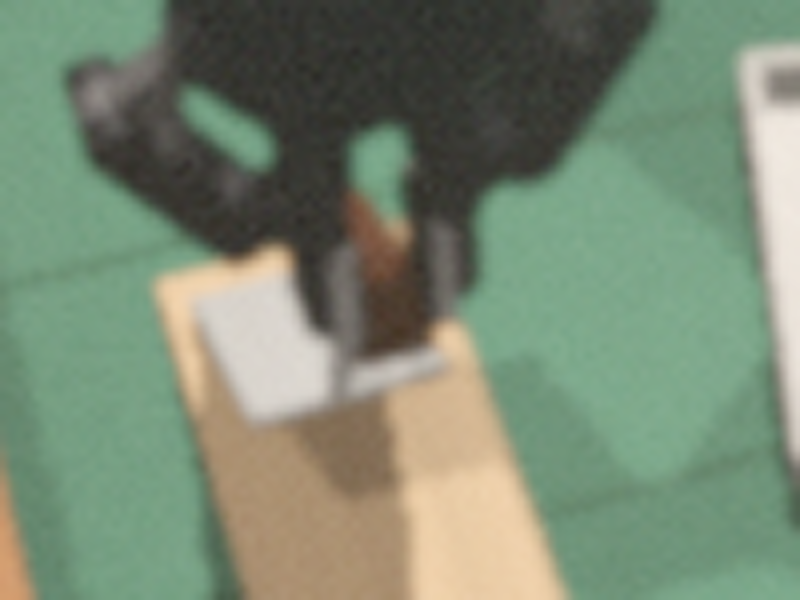

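View pics/g27t.png

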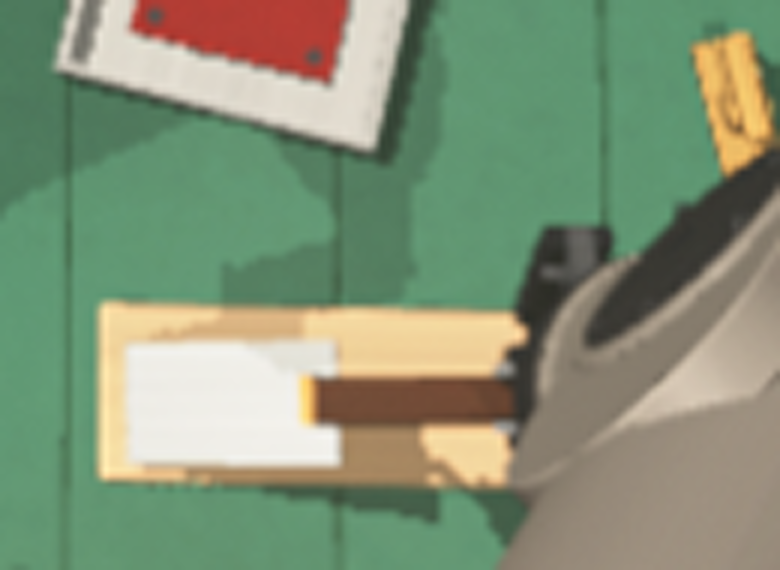

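>>> apply_moves([
  [[0,0,0,0,1],[0,-0.0034,-0.0032,0,1],[0,-0.0033,-0.0032,0,1],[0,-0.0064,-0.0066,0,1],[0,-0.0061,-0.0069,0,1],[0,-0.0058,-0.0071,0,1],[0,-0.0055,-0.0074,0,1],[0,0,0,0,1]],
], squeeze=20)

```text
time: 29.72
tcp_pos: [0.4281, -0.3229, 0.1313]
tcp_rot: [[1.0, -0.002, -0.024], [0.024, 0.0, 1.0], [-0.002, -1.0, 0.0]]
contact_force: [-1.3, -0.6, 2.6]
finger_gap: 0.0153
```

Run:
```python
from h import *
np.set_printoptions(precision=4,suppress=True)
s=cams.camera("side"); t=cams.camera("top")
zoom(s,190,240,100,75,8,"pics/g28.png"); zoom(t,320,210,130,95,6,"pics/g28t.png")
o=observe(); print(o["time"],o["tcp_pos"],np.degrees(np.arctan2(o["tcp_rot"][1,2],o["tcp_rot"][0,2])),o["finger_gap"],o["contact_force"],o["torque"])
```

```text
29.8167 [ 0.4284 -0.3222  0.1323] 91.3831056378071 0.01499463463762009 [-2.3821 -0.5101  2.1373] [0.341  0.3611 0.1665]
```

View pics/g28.png

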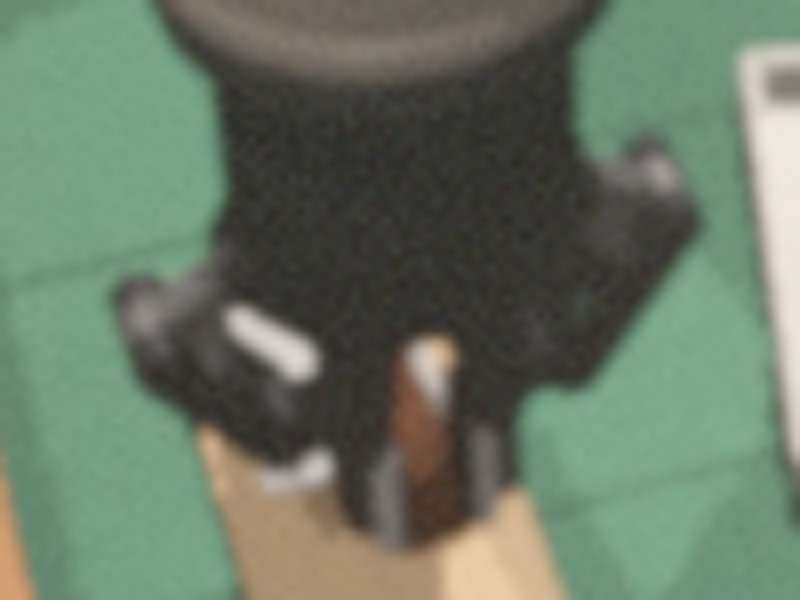

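View pics/g28t.png

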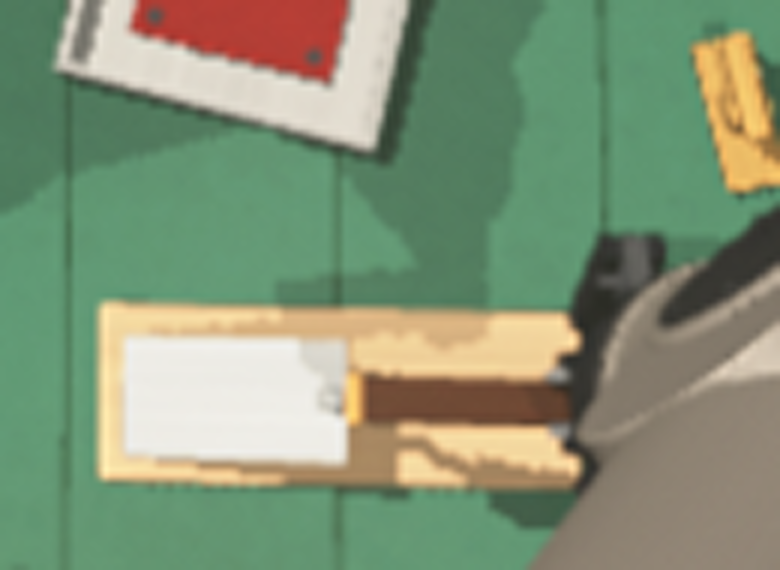

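>>> apply_moves([
  [[0,-0.0052,-0.0076,0,1],[0,-0.0048,-0.0078,0,1],[0,-0.0045,-0.008,0,1],[0,-0.0041,-0.0082,0,1],[0,-0.0038,-0.0084,0,1],[0,-0.0034,-0.0085,0,1],[0,-0.001,-0.003,0,1],[0,0,0,0,1]],
])

```text
time: 30.48
tcp_pos: [0.4284, -0.3487, 0.0803]
tcp_rot: [[1.0, -0.002, -0.025], [0.025, 0.001, 1.0], [-0.002, -1.0, 0.001]]
contact_force: [-1.2, 0.7, 0.3]
finger_gap: 0.0147
```

Run:
```python
from h import *
np.set_printoptions(precision=4,suppress=True)
s=cams.camera("side"); t=cams.camera("top")
zoom(s,190,240,100,75,8,"pics/g29.png"); zoom(t,320,210,130,95,6,"pics/g29t.png")
o=observe(); print(o["time"],o["tcp_pos"],np.degrees(np.arctan2(o["tcp_rot"][1,2],o["tcp_rot"][0,2])),o["finger_gap"],o["contact_force"],o["torque"])
```

```text
30.5833 [ 0.4289 -0.3485  0.0813] 91.43662901759282 0.015179313878793073 [-0.4617  1.2071  1.3878] [0.3475 0.1573 0.2096]
```

View pics/g29.png

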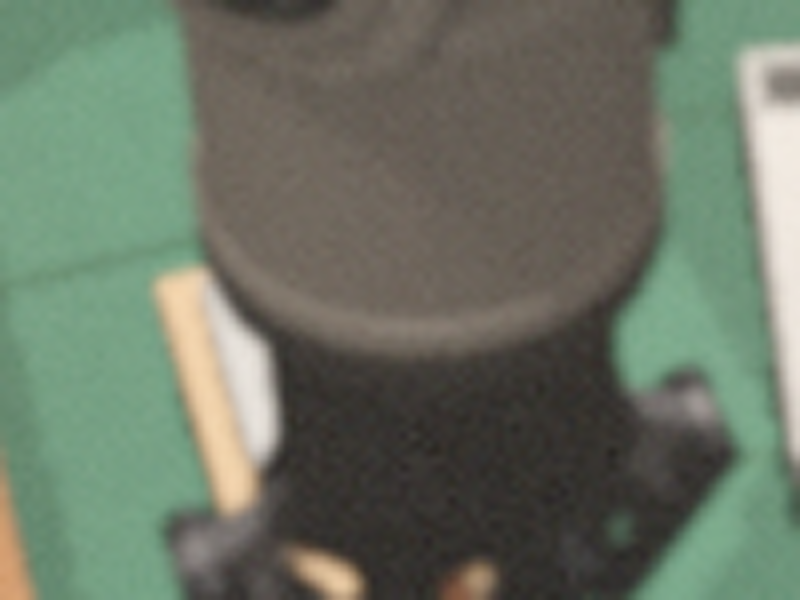

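View pics/g29t.png

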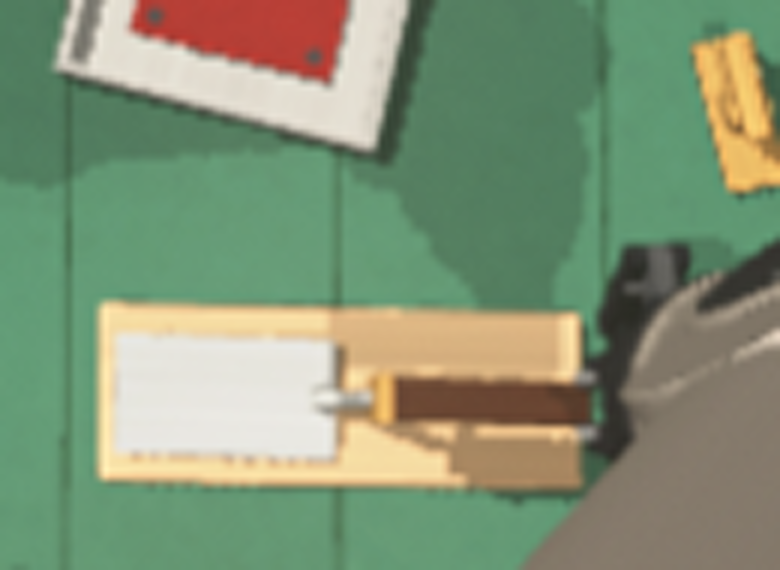

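>>> apply_moves([
  [[0,-0.0006,-0.003,0,1],[0,-0.0005,-0.003,0,1],[0,0,-0.001,0,1],[0,0,0,0,1],[0,0,0,0,1]],
])

```text
time: 31.0
tcp_pos: [0.4293, -0.3498, 0.0746]
tcp_rot: [[1.0, 0.0, -0.025], [0.025, -0.0, 1.0], [0.0, -1.0, -0.0]]
contact_force: [-0.3, -0.2, 4.0]
finger_gap: 0.0152
```

Run:
```python
from h import *
np.set_printoptions(precision=4,suppress=True)
t=cams.camera("top")
zoom(t,320,210,130,95,6,"pics/g30t.png")
o=observe(); print(o["time"],o["tcp_pos"],o["finger_gap"],o["contact_force"],o["torque"])
```

```text
31.05 [ 0.4293 -0.3497  0.0746] 0.014836044545931045 [-2.0493 -0.5734  4.4654] [0.3246 0.1182 0.0637]
```

View pics/g30t.png

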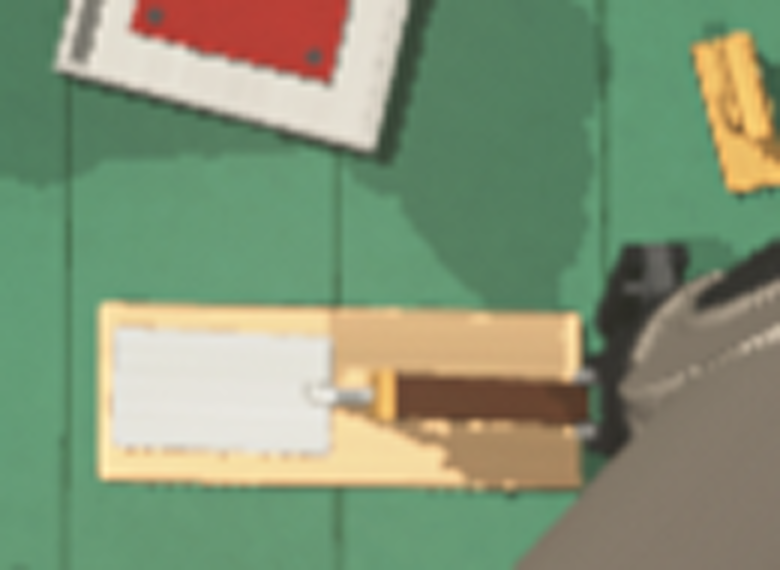

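>>> apply_moves([
  [[0,0,0,0,0.9],[0,0,0,0,0.8],[0,0,0,0,0.7],[0,0,0,0,0.6],[0,0,0,0,0.5],[0,0,0,0,0.45]],
])

```text
time: 31.55
tcp_pos: [0.4291, -0.3496, 0.0743]
tcp_rot: [[1.0, -0.0, -0.025], [0.025, 0.0, 1.0], [-0.0, -1.0, 0.0]]
contact_force: [-1.0, 0.6, -0.6]
finger_gap: 0.0467
```

>>> apply_moves([
  [[0,0,0.01,0,0.45],[0,0,0.025,0,0.45],[0,0,0.035,0,0.45],[0,0,0.035,0,0.45],[0,0,0.035,0,0.45],[0,0.01,0.02,0,0.45],[0,0.03,0,0,0.45],[0,0.035,0,0,0.45],[0,0.02,0,0,0.45]],
])

```text
time: 32.3
tcp_pos: [0.4289, -0.2523, 0.235]
tcp_rot: [[1.0, 0.001, -0.026], [0.026, 0.001, 1.0], [0.001, -1.0, 0.001]]
contact_force: [0.3, -0.7, 0.3]
finger_gap: 0.0474
```

Run:
```python
from h import *
np.set_printoptions(precision=4,suppress=True)
s=cams.camera("side");t=cams.camera("top")
cv2.imwrite("pics/g31.png",s["img"][:,:,::-1]);zoom(s,190,240,100,75,8,"pics/g31z.png"); zoom(t,300,180,150,112,5,"pics/g31t.png")
o=observe(); print(o["time"],o["tcp_pos"],o["finger_gap"],o["contact_force"])
```

```text
32.4 [ 0.4294 -0.2515  0.2349] 0.04731184584564269 [ 0.0972 -1.146   0.8545]
```

View pics/g31z.png

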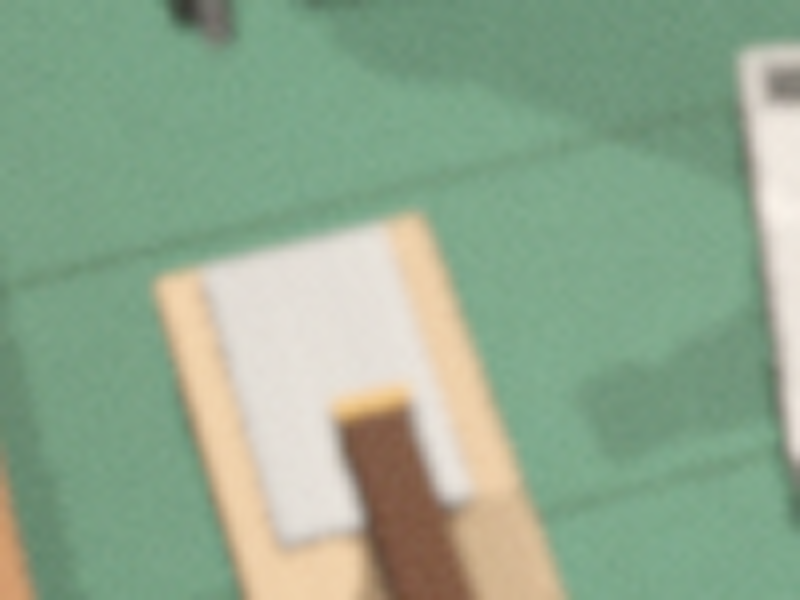

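View pics/g31t.png

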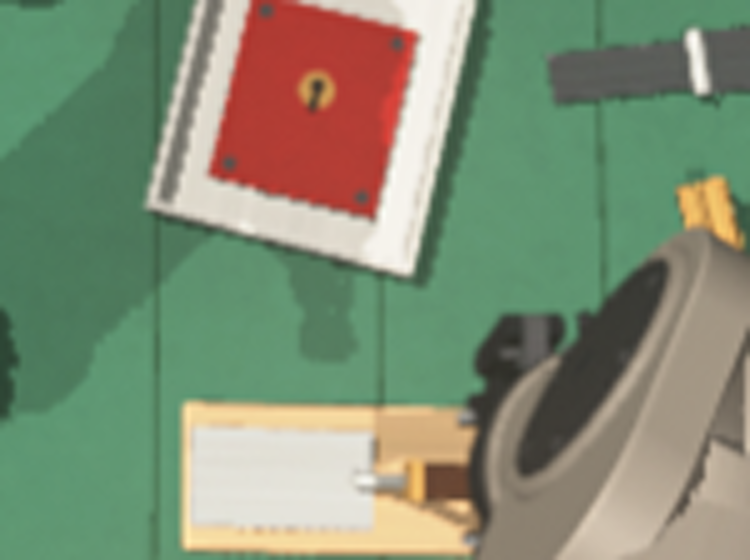

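Run:
```python
from m import *
H,S,V=[hsv[:,:,i].astype(int) for i in range(3)]
rect(roi(330,255,374,292)&(S<45)&(V>140),.0185,"blade")
s=cams.camera("side")
P=on(t,[(300+(x+.5)/5-.5,180+(y+.5)/5-.5) for x,y in [(191,428),(374,438),(373,531),(191,523)]],.0185);print(P, P.mean(0))
for i in range(4): print(np.linalg.norm(P[i]-P[(i+1)%4]))
P=on(t,[(300+(x+.5)/5-.5,180+(y+.5)/5-.5) for x,y in [(183,402),(182,549)]],.016);print("board end",P)
Z8=lambda pts:[(190+(x+.5)/8-.5,240+(y+.5)/8-.5) for x,y in pts]
print("side blade",on(s,Z8([(205,268),(385,222),(470,495),(288,546)]),.0185)); print("side board",on(s,Z8([(155,280),(420,212)]),.016))
```

```text
blade c [ 0.4294 -0.1928] sides 53.74055 96.00791 ang -0.24701773 89.75296
[[ 0.4555 -0.1443  0.0185]
 [ 0.4521 -0.2447  0.0185]
 [ 0.4017 -0.2439  0.0185]
 [ 0.404  -0.1446  0.0185]] [ 0.4283 -0.1944  0.0185]
0.10046457459111482
0.050446978882776064
0.09935807296248853
0.05150124851903188
board end [[ 0.4697 -0.1401  0.016 ]
 [ 0.3898 -0.1401  0.016 ]]
side blade [[ 0.4087 -0.1443  0.0185]
 [ 0.4626 -0.144   0.0185]
 [ 0.4591 -0.2444  0.0185]
 [ 0.4078 -0.2451  0.0185]]
side board [[ 0.3942 -0.142   0.016 ]
 [ 0.4738 -0.1415  0.016 ]]
```

>>> apply_moves([
  [[-0.0015,-0.015,-0.02,-1.5,0.45],[-0.0015,-0.0155,-0.035,-1.5,0.45],[0,0,-0.035,0,0.45],[0,0,-0.035,0,0.45],[0,0,-0.03,0,0.45],[0,0,-0.015,0,0.45],[0,0,-0.0085,0,0.45],[0,0,0,0,0.7],[0,0,0,0,1],[0,0,0,0,1]],
], squeeze=80)

```text
time: 33.33
tcp_pos: [0.4268, -0.2861, 0.0571]
tcp_rot: [[1.0, 0.002, 0.028], [-0.028, -0.001, 1.0], [0.002, -1.0, -0.001]]
contact_force: [-0.5, -0.2, -0.7]
finger_gap: 0.0188
```

>>> apply_moves([
  [[0,0,0,0,1],[0,0,0,0,1],[0,0,0.002,0,1],[0,0,0.003,0,1],[0,-0.003,0,1,1],[0,-0.005,0,1,1],[0,-0.003,0,0.5,1],[0,0,0,0,1]],
])

```text
time: 34.0
tcp_pos: [0.4261, -0.2972, 0.061]
tcp_rot: [[1.0, 0.0, -0.017], [0.017, -0.0, 1.0], [0.0, -1.0, -0.0]]
contact_force: [0.6, -0.1, -0.9]
finger_gap: 0.0189
```

Run:
```python
from m import *
o=observe(); print(o["time"],o["tcp_pos"],o["finger_gap"],o["contact_force"],o["torque"])
zoom(t,300,180,150,112,5,"pics/g32t.png")
```

```text
34.05 [ 0.426  -0.2968  0.0608] 0.01830411821441742 [ 0.9849 -0.1492 -1.6644] [-0.0719 -0.0544  0.0086]
```

View pics/g32t.png

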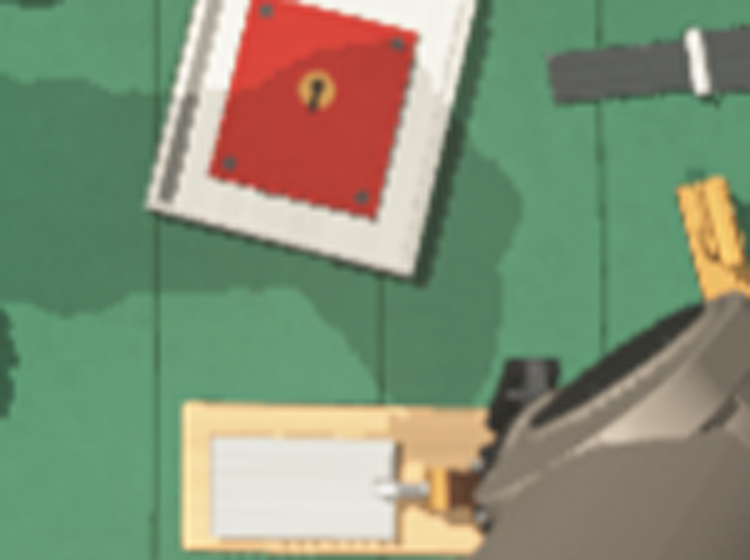

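>>> apply_moves([
  [[0.004,0,0,0,1],[0,0,-0.002,0,1],[0,0,-0.002,0,1],[0,0,-0.001,0,1],[0,0,0,0,1],[0,0,0,0,0.9],[0,0,0,0,0.75],[0,0,0,0,0.6],[0,0,0,0,0.45],[0,0,0,0,0.45]],
], squeeze=20)

```text
time: 34.88
tcp_pos: [0.4301, -0.2961, 0.0558]
tcp_rot: [[1.0, -0.0, -0.017], [0.017, 0.0, 1.0], [-0.0, -1.0, 0.0]]
contact_force: [-0.6, -0.2, 0.1]
finger_gap: 0.047
```

>>> apply_moves([
  [[0,0,0.01,0,0.45],[0,0,0.025,0,0.45],[0,0,0.035,0,0.45],[0,0,0.035,0,0.45],[0,0,0.035,0,0.45],[0,0.02,0.035,0,0.45],[0.005,0.035,0,0,0.45],[0.01,0.04,0,0,0.45],[0.01,0.04,0,0,0.45],[0.01,0.04,0,0,0.45]],
])

```text
time: 35.72
tcp_pos: [0.465, -0.1196, 0.2319]
tcp_rot: [[1.0, 0.001, -0.015], [0.015, 0.001, 1.0], [0.001, -1.0, 0.001]]
contact_force: [1.3, -0.3, -0.2]
finger_gap: 0.0467
```

>>> apply_moves([
  [[0.01,0.04,0,0,0.45],[0.005,0.04,0,0,0.45],[0,0.04,0,0,0.45],[0,0.035,0,0,0.45],[0,0.02,0,0,0.45],[0,0,0,0,0.45],[0,0,0,0,0.45]],
])

```text
time: 36.3
tcp_pos: [0.48, 0.0545, 0.2313]
tcp_rot: [[1.0, 0.0, -0.018], [0.018, -0.0, 1.0], [0.0, -1.0, -0.0]]
contact_force: [-0.1, -0.6, -0.7]
finger_gap: 0.0468
```

Run:
```python
from m import *
s=cams.camera("side")
o=observe(); print(o["time"],o["tcp_pos"],o["joint_velocities"],o["contact_force"])
cv2.imwrite("pics/g33t.png",t["img"][:,:,::-1]);cv2.imwrite("pics/g33.png",s["img"][:,:,::-1])
H,S,V=[hsv[:,:,i].astype(int) for i in range(3)]
rect(roi(330,255,382,292)&(S<45)&(V>140),.0185,"blade")
rect(roi(325,155,400,240)&((H<8)|(H>172))&(S>150),.018,"cover")
```

```text
36.4 [0.4801 0.0528 0.2312] [ 0.8186  0.0926  0.1733 -0.0197 -0.2278 -0.1956  0.0566] [ 0.724  -1.1345 -0.3341]
blade c [ 0.4289 -0.2091] sides 107.13842 51.50999 ang -88.851036 1.1489599
cover c [ 0.6373 -0.2116] sides 105.81893 92.88903 ang -13.039581 76.96042
```

View pics/g33t.png

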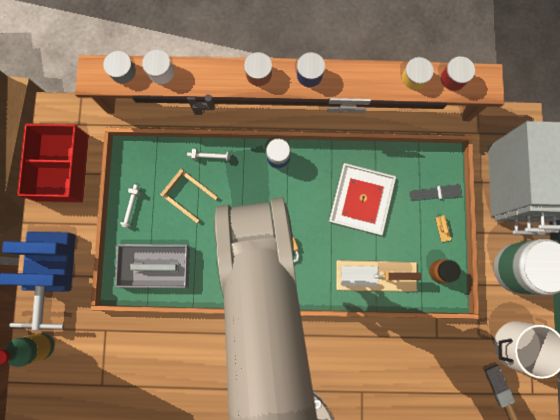

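View pics/g33.png

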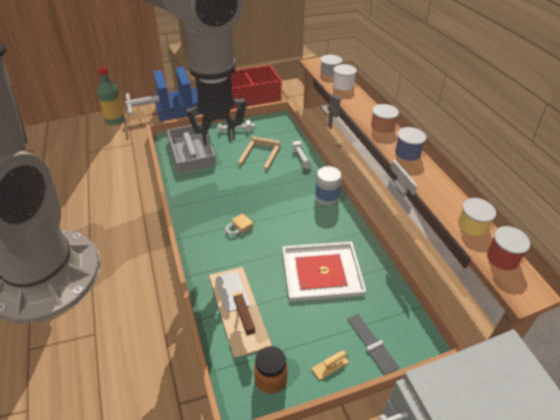

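The top view shows the cover centred in the tray near pixel (363,200). The trowel is flat on its board at (375,277) and the handle is on its feet in the bin at (153,267). The other items have not moved.

```bash
python3 -c "
from station import sign_off
print(sign_off())"
```

```text
the job is handed in; nothing more can be done
None
```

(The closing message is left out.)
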